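# Load and lock the filter cassettes on the optical bench

### The arm

A 7-joint arm with a two-finger parallel gripper is mounted at the origin on the work surface. World frame = base frame: x ahead of the robot, y to its left, z up, the work surface at z = 0. Lengths are in m, angles in rad, forces in N, time in s.
With the tool pointing down it reaches from about 0.4 to 0.85 m from the base axis. Payload 4.5 kg.
Tool frame: the origin (TCP) lies on the centre line of the jaws, within the pads' length; the fingertips stand 14 mm ahead of it and the grasp point (between the pads) lies 5 mm behind it (nose_length is the distance from the TCP to the fingertips, in m); x points along the fingers, y is the direction in which the jaws open and shut, and the axes are right-handed (so a half turn about x gives the same grasp; the last joint's range is limited). The gripper opens to 88 mm and grips with 3 to 60 N. Pads are 18 mm wide; open, the fingers measure 123 mm over their backs; the gripper's body (75 mm by 187 mm) begins 45 mm behind the grasp point.
Start: joints at [1.374, 0.689, -0.195, 1.565, 0.157, 0.902, -0.215], TCP at [0.143, -0.608, 0.253] pointing down, gripper open.
Joint ranges: [-3.01, 3.01], [-0.46, 2.08], [-1.47, 1.51], [0.13, 2.56], [-1, 4.14], [0.04, 2.09], [-2.66, 2.66]. Speed limits (rad/s): [2.57, 2.57, 3.14, 3.14, 3.14, 3.14, 3.14].

### API

Orientations are given as a unit quaternion [x, y, z, w].
In Python, from plant import get_state, snapshot, camera_params, finish_job, boxes_of, silhouettes, spot_point, nose_length gives the robot as it stands.
- The arm moves only by the tool apply_moves, never from a script. Its arguments are lists of equal length, an entry for each row: "delta_pos": the shift along the tool's x, y, z in cm, a list of three; "yaw": the turn about the tool's x in rad; "gripper": the opening in per cent of the stroke, from 0 (shut) to 100 (fully open). A call has 1 to 10 rows; each row is the pose to reach, as a shift and turn from the pose measured when the call began, along the tool's axes at that moment; what a row does not reach only later rows make up. A row lasts 1/12 s, in which the tool goes at most 41.7 mm and 7.16 degrees, less where a joint would pass 70% of its speed; a pose out of reach is approached as far as the arm can. A call with a gripper value outside its range is refused whole. The fingers move at their own pace and stop on an object; "force" is the grip in N (left out, the last holds). Time passes only in rows, so rows that repeat a pose let the fingers close. It gives the time, the measured TCP pose, the force and the opening at its end, in the units of the state.
- get_state(): the state, without advancing time (a new reading comes with each control period).
- snapshot(name): name is "scene" or "side" or "wrist"; returns the picture (420x560x3 uint8, red, green, blue); there is no depth.
- camera_params(name): a dict with "fovy" (degrees; the focal length in pixels is half the picture's height over the tangent of half this angle, whatever the lens; pixels are square), "cx", "cy" (the principal point, pixels), "position" and "orientation" of the camera in the world. Camera axes: x right, y down, z forward; pixel columns grow to the right and rows downward; lengths in m; the calibration is good to about 2 mm. The wrist camera is an equidistant fisheye: a pixel r from the principal point sees the ray r / f radians off the axis. A picture is of the moment at which its call begins: read the wrist's pose just before it. camera_params takes no time and is no camera call; for the wrist camera it gives the pose at the moment of the call.
- finish_job(): hands the job in, once; it reports no verdict.
Trained networks look in the newest picture that a camera, given by its name, has taken for a name from the list of things; names that differ only in an ending like _2 or _b are one class to them, and where a whole thing is asked for, a point or a joint stands for the part that bears it (a point fixed in the world has none). Each returns a list of dicts, best first, with "score" (0 to 1); they miss things now and then, are a little off and sometimes report something else, mostly with a low value. They report only what shows in the picture. A call takes as long as a camera call. They do not tell look-alikes from the thing itself.
- boxes_of(thing, camera): "bbox" ([left, top, width, height] in pixels, round what is visible of it).
- silhouettes(thing, camera): "mask" (420x560 bool, what is visible of it) and "bbox" ([left, top, width, height] in pixels, round what is visible of it).
- spot_point(thing, camera): "pixel" ([column, row] in pixels: a listed point, or the origin of a listed thing).
The state is a dict: "clock": time; "q": joint angles; "qd": joint speeds; "joint_torque": joint torques, N m; "tool_pos": TCP position; "eef_rot": TCP orientation; "contact_force": force on the tool from outside, world axes, zero at the start; "moment": the same for the moment, N m; "opening": opening from 0.0 (shut) to 1.0 (fully open).
Only numpy, scipy, OpenCV 4.12 (cv2) and the standard library are available. Lean on these libraries where they do the work, as an engineer would, in place of code of your own. Each camera call takes 0.05 s, during which the arm holds its last target.

### The job

Slide every filter cassette that is on the bench flat into the dock of its own colour, fully home against the stop. When they are all in, take the mallet and knock the lock pin of each loaded dock all the way down - touch the pins only with the mallet - then stand the mallet back on its rubber mat, striking face down. Leave the other things on the bench where they are.

Things in the scene. Friction and masses are not known exactly. Their poses are not given: they have to be found in the camera images.
- cassette_red: red filter cassette (may be absent): flat slab 120 (x) x 70 (y) x 10 (z) mm with a round filter window, 0.16 kg, loose, lying flat on the bench. Origin: centre of its underside. +x is its leading end. A black grip fin with a coloured top edge stands on it near the rear: 36 long (x) x 12 thick (y), centred at x = -38 mm, from z = 10 to z = 48 mm.
- cassette_yellow: yellow filter cassette (may be absent): flat slab 120 (x) x 70 (y) x 10 (z) mm with a round filter window, 0.16 kg, loose, lying flat on the bench. Origin: centre of its underside. +x is its leading end. A black grip fin with a coloured top edge stands on it near the rear: 36 long (x) x 12 thick (y), centred at x = -38 mm, from z = 10 to z = 48 mm.
- cassette_blue: blue filter cassette (may be absent): flat slab 120 (x) x 70 (y) x 10 (z) mm with a round filter window, 0.16 kg, loose, lying flat on the bench. Origin: centre of its underside. +x is its leading end. A black grip fin with a coloured top edge stands on it near the rear: 36 long (x) x 12 thick (y), centred at x = -38 mm, from z = 10 to z = 48 mm.
- dock_red: grey dock, red stripes, 80 x 94 x 45 mm. Origin: centre of underside. Mouth at x = -40 mm facing -x: slot on the bench, 72 wide, 12 high, 70 deep to a stop at x = +30; flared guides (12 high) reach x = -60, a sloped lip x = -51. Cassette home: its origin at dock x = -30, y = 0, axes parallel, fin outside. Roof boss (radius 18, top z = 58) holds the pin at x = +8, y = 0.
- dock_yellow: grey dock, yellow stripes, 80 x 94 x 45 mm. Origin: centre of underside. Mouth at x = -40 mm facing -x: slot on the bench, 72 wide, 12 high, 70 deep to a stop at x = +30; flared guides (12 high) reach x = -60, a sloped lip x = -51. Cassette home: its origin at dock x = -30, y = 0, axes parallel, fin outside. Roof boss (radius 18, top z = 58) holds the pin at x = +8, y = 0.
- dock_blue: grey dock, blue stripes, 80 x 94 x 45 mm. Origin: centre of underside. Mouth at x = -40 mm facing -x: slot on the bench, 72 wide, 12 high, 70 deep to a stop at x = +30; flared guides (12 high) reach x = -60, a sloped lip x = -51. Cassette home: its origin at dock x = -30, y = 0, axes parallel, fin outside. Roof boss (radius 18, top z = 58) holds the pin at x = +8, y = 0.
- pin_red: sprung lock pin of the red dock, red head 24 mm across. Origin: centre of its flat top; vertical. Top 82 mm above the bench when up (may start up to 2 mm lower), 70 mm when fully down (12 mm travel); needs about 10 N and stays down.
- pin_yellow: sprung lock pin of the yellow dock, yellow head 24 mm across. Origin: centre of its flat top; vertical. Top 82 mm above the bench when up (may start up to 2 mm lower), 70 mm when fully down (12 mm travel); needs about 10 N and stays down.
- pin_blue: sprung lock pin of the blue dock, blue head 24 mm across. Origin: centre of its flat top; vertical. Top 82 mm above the bench when up (may start up to 2 mm lower), 70 mm when fully down (12 mm travel); needs about 10 N and stays down.
- mallet: mallet, 0.40 kg, standing on its striking face on the mat: upright cylindrical head, radius 22, 64 mm tall, orange faces at both ends; wooden handle level along its -x, 18 wide (y) x 24 tall (z), centred 34 mm above the striking face, from the head to x = -130 mm. Origin: centre of the striking face; z up.
- mat: fixed black rubber mat for the mallet, 130 (x) x 90 (y) x 3 mm. Origin: centre of its underside.
- lens_mount: bystander, loose, not part of the job: black round lens mount on a post and 60 mm square foot, 103 mm tall. Origin: centre of its underside.
- solvent: bystander, loose, not part of the job: small amber jar, 52 mm across, 100 mm tall. Origin: centre of its underside.
- mug: bystander, loose, not part of the job: blue mug, 76 mm across, 90 mm tall. Origin: centre of its underside.
- screwdriver: bystander, loose, not part of the job: screwdriver, 160 mm long, lying. Origin: in its middle.
- micro_stage: bystander, loose, not part of the job: metal micrometer stage, 75 mm square, 40 mm tall. Origin: centre of its underside.
- lens_box: bystander, loose, not part of the job: white box 70 x 50 x 35 mm. Origin: centre of its underside.
Things that resemble listed ones, but are neither listed nor needed, are in the scene too. Of the things that look like the cassette_blue, take the one that is farthest from the robot's base at the start.

How it is judged:
On the way, in this order (a step that is already met when the one before it is completed fails the run):
1. every cassette present is fully home in the dock of its colour (x of cassette_red in the frame of dock_red above -0.034 m and y of cassette_red in the frame of dock_red between -0.005 and 0.005 m and z of cassette_red in the frame of dock_red below 0.004 m and angle between the x axis of cassette_red and the x axis of dock_red, either way round below 0.06 rad and x of cassette_yellow in the frame of dock_yellow above -0.034 m and y of cassette_yellow in the frame of dock_yellow between -0.005 and 0.005 m and z of cassette_yellow in the frame of dock_yellow below 0.004 m and angle between the x axis of cassette_yellow and the x axis of dock_yellow, either way round below 0.06 rad and x of cassette_blue in the frame of dock_blue above -0.034 m and y of cassette_blue in the frame of dock_blue between -0.005 and 0.005 m and z of cassette_blue in the frame of dock_blue below 0.004 m and angle between the x axis of cassette_blue and the x axis of dock_blue, either way round below 0.06 rad), for 0.2 s.
2. the lock pin of every loaded dock is down (z of pin_red in the frame of cassette_red below 0.0735 m and z of pin_yellow in the frame of cassette_yellow below 0.0735 m and z of pin_blue in the frame of cassette_blue below 0.0735 m), for 0.2 s.
At the end, for the whole second after the job is handed in: Every cassette present lies flat in the dock of its own colour, within 4 mm of the stop and 0.06 rad of straight; the lock pin of each loaded dock is at least 8.5 mm down (top no higher than 73.5 mm); the mallet stands upright (within 0.12 rad) with its head's centre over the mat; all at rest (all of step 1 and all of step 2 and x of mallet in the frame of mat between -0.065 and 0.065 m and y of mallet in the frame of mat between -0.045 and 0.045 m and z of mallet in the frame of mat below 0.008 m and angle between mallet's own z axis and vertical below 0.12 rad and linear speed of each of mallet, cassette_red, cassette_yellow, cassette_blue below 0.03 m/s); the robot touches nothing.
It fails at once if a lock pin is pressed by the robot itself instead of the mallet (contact force between any of the fingers, the arm and pin_red above 2 N or contact force between any of the fingers, the arm and pin_yellow above 2 N or contact force between any of the fingers, the arm and pin_blue above 2 N).
It fails at once if a bystander is moved more than 5 cm (distance of any of lens_mount, solvent, mug, screwdriver, micro_stage, lens_box from where it was at the start of the episode above 0.05 m).
Of cassette_red, cassette_yellow, cassette_blue only 2 to 3 are there at a start; the rules pass over those that are not, and their reading is None.
At some moment in a run one of cassette_red, cassette_yellow, cassette_blue may be knocked a few centimetres aside while the robot is not near it.
It also fails if it takes over 210 s, if anything falls off the work surface, if the arm or the gripper's body presses on something with over 40 N, if the wrist force passes 120 N, or if a joint passes its speed limit or range.

## Working session

There is one attempt and no reset: what is moved stays moved. The work goes in short steps, Python scripts to look and compute and a tool call to move; the robot and the scene stay as the last step left them, time stands still between calls to the robot, and variables do not carry over. Pictures are saved under pics/ and viewed, and the job is handed in when it is done.

Besides the shell and the picture viewer there is one more tool, called after ">>>" as a command line: name --pt "numbers of a row" for each row, then --argument value for the rest. apply_moves: Moves the arm, as the interface text tells. Its arguments: {"type":"object","properties":{"delta_pos":{"type":"array"},"yaw":{"type":"array"},"gripper":{"type":"array"},"force":{"type":"number"}},"required":["delta_pos","yaw","gripper"]}

```bash
ls; mkdir -p pics
python3 - <<'E'
from plant import *
import cv2
print(get_state())
for n in ["scene","side","wrist"]:
    im=snapshot(n); cv2.imwrite(f"pics/{n}0.png",im[:,:,::-1]); print(n,camera_params(n))
print(nose_length)
E
```

```text
pics
{'clock': 0.0, 'q': array([ 1.37380315,  0.69001453, -0.19450751,  1.56637388,  0.15731902,
        0.90249901, -0.21513096]), 'qd': array([-8.13833963e-05, -1.00701401e-03,  1.82414960e-03, -6.15580041e-04,
        3.48050444e-04, -1.24914189e-03,  5.27507311e-04]), 'joint_torque': array([ 4.39632049e-04, -5.27563584e+01, -1.26644455e+00, -1.53430098e+01,
       -5.25140378e-02,  6.64014588e-03,  1.82643021e-04]), 'tool_pos': array([ 0.14276981, -0.60783139,  0.25188284]), 'eef_rot': array([-0.70226942, -0.08209823,  0.70253265, -0.08078006]), 'contact_force': array([0.05355669, 0.22540726, 0.0413274 ]), 'moment': array([ 0.05027203, -0.04513932,  0.05088649]), 'opening': 1.0024873516226671}
scene {'fovy': 42.35306286618536, 'cx': 273.40525628629143, 'cy': 217.55181980325554, 'position': array([1.15930823, 0.81400947, 1.28426957]), 'orientation': array([ 0.27320843,  0.89876603, -0.32675285, -0.10396802])}
side {'fovy': 42.53093224306061, 'cx': 276.54332354084687, 'cy': 212.75780814940157, 'position': array([-0.08246234,  1.10894092,  0.96882621]), 'orientation': array([-0.22569881,  0.85696383, -0.44610186,  0.12516455])}
wrist {'fovy': 65.70646984690485, 'cx': 274.58945132721914, 'cy': 205.65688317007994, 'position': array([ 0.21145397, -0.59165026,  0.38424012]), 'orientation': array([ 0.77642677, -0.61525644, -0.0850515 ,  0.10671094])}
0.014
```

View pics/scene0.png

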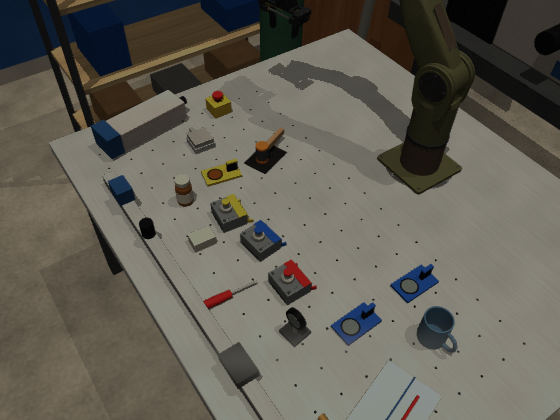

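View pics/side0.png

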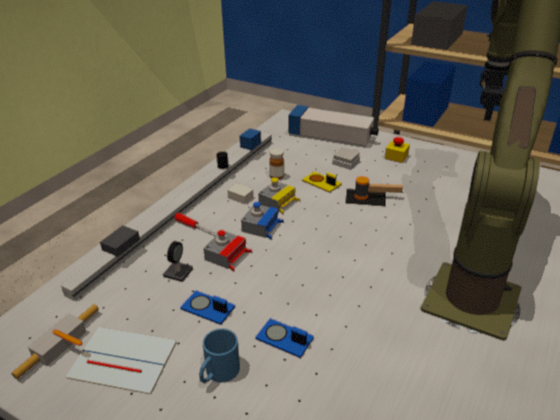

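View pics/wrist0.png

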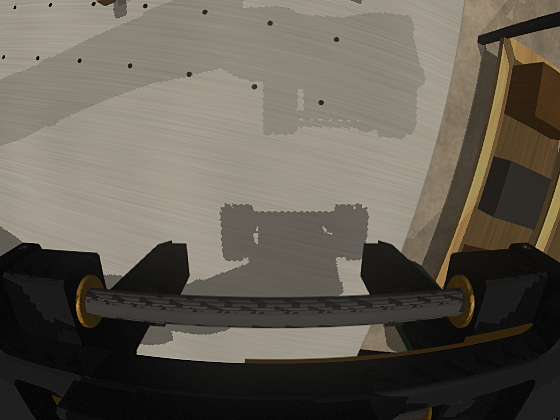

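```bash
cat > h.py <<'E'
import numpy as np, cv2
from plant import *
from scipy.spatial.transform import Rotation as R
from scipy.optimize import minimize
def cam(n):
    c=camera_params(n); c['R']=R.from_quat(c['orientation']).as_matrix(); c['f']=210/np.tan(np.radians(c['fovy'])/2); c['fish']=n=='wrist'; return c
def proj(c,P):
    p=(np.atleast_2d(P)-c['position'])@c['R']
    if c['fish']:
        r=np.hypot(p[:,0],p[:,1]); th=np.arctan2(r,p[:,2]); s=c['f']*th/np.maximum(r,1e-9)
    else: s=c['f']/p[:,2]
    return np.c_[c['cx']+s*p[:,0],c['cy']+s*p[:,1]]
def ray(c,px,z):
    u=np.array([px[0]-c['cx'],px[1]-c['cy']])/c['f']
    if c['fish']:
        th=np.hypot(*u); d=np.r_[u/max(th,1e-9)*np.sin(th),np.cos(th)]
    else: d=np.r_[u,1]
    d=c['R']@d; return c['position']+d*(z-c['position'][2])/d[2]
def box(x0,x1,y0,y1,z0,z1):
    return np.array([[x,y,z] for x in (x0,x1) for y in (y0,y1) for z in (z0,z1)],float)/1000
def boxd(x0,x1,y0,y1,z0,z1,n=6): # subdivided edges irrelevant for pinhole
    return box(x0,x1,y0,y1,z0,z1)
def cyl(x,y,r,z0,z1):
    a=np.linspace(0,2*np.pi,24,endpoint=False)
    return np.array([[x+r*np.cos(t),y+r*np.sin(t),z] for t in a for z in (z0,z1)])/1000
MODELS={'cassette':[box(-60,60,-35,35,0,10),box(-56,-20,-6,6,10,48)],
 'dock':[box(-40,40,-47,47,0,45),cyl(8,0,18,45,58),cyl(8,0,12,58,82)],
 'mallet':[cyl(0,0,22,3,67),box(-130,0,-9,9,25,49)],
 'mat':[box(-65,65,-45,45,0,3)]}
def place(p,pts):
    c,s=np.cos(p[2]),np.sin(p[2]); return np.c_[c*pts[:,0]-s*pts[:,1]+p[0],s*pts[:,0]+c*pts[:,1]+p[1],pts[:,2]]
S=4
def render(c,p,parts):
    m=np.zeros((420*S//2,560*S//2),np.uint8)
    for q in parts:
        h=cv2.convexHull((proj(c,place(p,q))*S/2).astype(np.float32))
        cv2.fillConvexPoly(m,np.round(h*16).astype(np.int32),255,shift=4)
    return m
def fit(parts,obs,p0):
    obs=[(c,cv2.resize(m.astype(np.uint8)*255,None,fx=S/2,fy=S/2,interpolation=cv2.INTER_LINEAR)>127) for c,m in obs]
    def cost(p):
        t=0
        for c,m in obs:
            r=render(c,p,parts)>127; t+=1-(r&m).sum()/max((r|m).sum(),1)
        return t/len(obs)
    best=None
    for st in (0.03,0.008):
        p=p0 if best is None else best.x
        sx=np.array([p,p+[st,0,0],p+[0,st,0],p+[0,0,st*8]])
        best=minimize(cost,p,method='Nelder-Mead',options=dict(initial_simplex=sx,xatol=2e-4,fatol=1e-4))
    return best.x,best.fun
E
python3 - <<'E'
from h import *
names=["cassette_red","cassette_yellow","cassette_blue","dock_red","dock_yellow","dock_blue","pin_red","mallet","mat","lens_mount","solvent","mug","screwdriver","micro_stage","lens_box"]
snapshot("scene");snapshot("side")
cs={n:cam(n) for n in("scene","side")}
import pickle
out={}
for n in names:
  for k in cs:
    r=silhouettes(n,k); out[n,k]=r
    for d in r[:3]:
      b=d['bbox']; m=d['mask']; v,u=np.nonzero(m)
      w=ray(cs[k],(u.mean(),v.mean()),0.01)
      print(n,k,round(d['score'],2),[int(t) for t in b],m.sum(),w.round(3)[:2])
pickle.dump(out,open('sil.pkl','wb'))
print(get_state()['clock'])
E
```

```text
cassette_yellow scene 0.92 [203, 161, 37, 25] 618 [ 0.583 -0.324]
cassette_yellow scene 0.46 [187, 124, 26, 29] 550 [ 0.565 -0.507]
cassette_yellow side 0.83 [302, 172, 36, 17] 512 [ 0.575 -0.32 ]
cassette_blue scene 0.7 [334, 303, 47, 42] 1155 [0.571 0.353]
cassette_blue scene 0.58 [393, 267, 46, 33] 1025 [0.354 0.346]
cassette_blue scene 0.42 [208, 195, 45, 39] 977 [ 0.653 -0.16 ]
cassette_blue side 0.59 [178, 293, 55, 29] 1153 [0.561 0.359]
cassette_blue side 0.56 [256, 319, 57, 40] 1368 [0.346 0.351]
dock_red scene 0.81 [267, 259, 50, 43] 1216 [0.644 0.15 ]
dock_red scene 0.74 [330, 301, 52, 47] 1143 [0.57  0.353]
dock_red scene 0.56 [204, 281, 51, 30] 339 [0.83  0.087]
dock_red side 0.63 [201, 229, 48, 41] 1154 [0.656 0.147]
dock_yellow scene 0.58 [208, 196, 42, 35] 1028 [ 0.652 -0.162]
dock_yellow side 0.79 [257, 177, 46, 35] 873 [ 0.666 -0.173]
dock_blue scene 0.56 [240, 220, 45, 40] 1053 [ 0.632 -0.018]
dock_blue side 0.7 [240, 203, 40, 36] 1004 [ 0.642 -0.023]
pin_red scene 0.42 [282, 267, 9, 10] 72 [0.632 0.122]
pin_red scene 0.21 [220, 196, 8, 14] 63 [ 0.642 -0.204]
pin_re
[... 499 characters left out ...]
lvent scene 0.59 [176, 173, 17, 35] 500 [ 0.726 -0.326]
solvent side 0.84 [269, 148, 15, 32] 385 [ 0.771 -0.348]
mug scene 0.57 [413, 301, 41, 50] 1383 [0.407 0.484]
mug scene 0.57 [175, 173, 19, 33] 505 [ 0.726 -0.326]
mug side 0.68 [196, 328, 40, 52] 1795 [0.446 0.472]
screwdriver scene 0.71 [242, 221, 42, 41] 1111 [ 0.631 -0.017]
screwdriver scene 0.51 [202, 281, 54, 25] 297 [0.826 0.087]
screwdriver side 0.71 [171, 213, 42, 18] 199 [0.834 0.087]
screwdriver side 0.22 [331, 148, 28, 20] 420 [ 0.569 -0.505]
micro_stage scene 0.67 [186, 127, 30, 28] 530 [ 0.567 -0.506]
micro_stage side 0.89 [329, 145, 31, 23] 457 [ 0.571 -0.507]
lens_box side 0.55 [226, 184, 25, 19] 384 [ 0.779 -0.122]
1.75
```

Run:
```python
from h import *
import pickle
out=pickle.load(open('sil.pkl','rb'))
cs={n:cam(n) for n in("scene","side")}
ims={n:cv2.imread(f"pics/{n}0.png") for n in cs}
def go(key,kind,i,p0s):
    obs=[(cs[k],out[key,k][i[j]]['mask']) for j,k in enumerate(cs)]
    r=min((fit(MODELS[kind],obs,np.array(p)) for p in p0s),key=lambda t:t[1])
    print(key,r[0].round(4),round(r[1],3)); 
    for k in cs:
        for q in MODELS[kind]:
            h=cv2.convexHull((proj(cs[k],place(r[0],q))).astype(np.float32))
            big[k]=cv2.polylines(big[k],[np.round(h*4*16).astype(int)],True,(255,0,255) ,1,shift=4)
        ax=proj(cs[k],place(r[0],np.array([[0,0,0],[.06,0,0]])))*4
        cv2.arrowedLine(big[k],tuple(ax[0].astype(int).tolist()),tuple(ax[1].astype(int).tolist()),(0,255,0),1)
    return r
big={k:cv2.resize(ims[k],None,fx=4,fy=4,interpolation=cv2.INTER_CUBIC) for k in cs}
Y=[-2.5,-.9,.7,2.3]
P={}
P['cy']=go('cassette_yellow','cassette',(0,0),[(.58,-.32,y) for y in Y])
P['cb']=go('cassette_blue','cassette',(0,0),[(.566,.355,y) for y in Y])
P['cb2']=go('cassette_blue','cassette',(1,1),[(.35,.35,y) for y in Y])
P['dr']=go('dock_red','dock',(0,0),[(.66,.14,y) for y in Y])
P['dy']=go('dock_yellow','dock',(0,0),[(.66,-.16,y) for y in Y])
P['db']=go('dock_blue','dock',(0,0),[(.64,-.02,y) for y in Y])
P['m']=go('mallet','mallet',(0,0),[(.42,-.3,y) for y in Y])
P['mat']=go('mat','mat',(0,0),[(.42,-.3,y) for y in Y])
pickle.dump(P,open('P.pkl','wb'))
for k,(x,y) in {'scene':(180,100),'side':(160,150)}.items():
    cv2.imwrite(f'pics/fit_{k}1.png',big[k][y*4:y*4+600,x*4:x*4+800])
cv2.imwrite('pics/fit_scene2.png',big['scene'][240*4:240*4+480,250*4:250*4+800])
cv2.imwrite('pics/fit_side2.png',big['side'][240*4:240*4+480,160*4:160*4+800])
```

```text
cassette_yellow [ 0.5818 -0.3246 -0.2002] 0.107
cassette_blue [0.5675 0.3538 0.0532] 0.07
cassette_blue [0.3499 0.3465 0.0233] 0.057
dock_red [0.6485 0.1571 3.1854] 0.078
dock_yellow [ 0.6561 -0.1521 -0.1068] 0.089
dock_blue [ 0.6343 -0.0097 -3.0335] 0.093
mallet [ 0.4319 -0.3111  0.4117] 0.145
mat [ 0.4139 -0.3093 -2.7946] 0.33
```

View pics/fit_scene1.png

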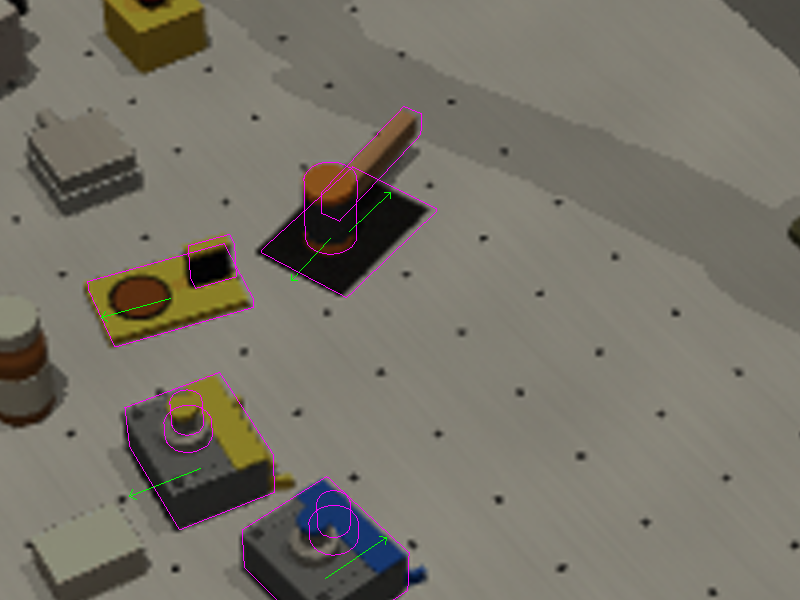

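View pics/fit_side1.png

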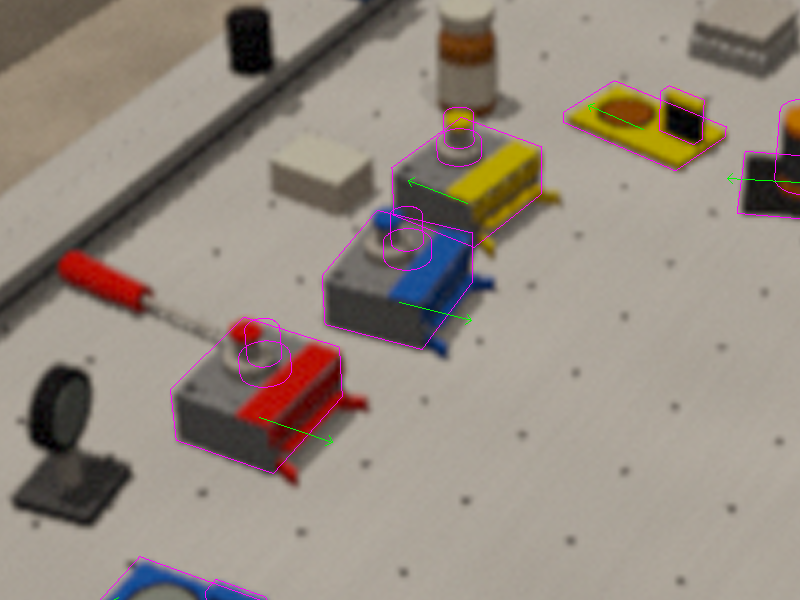

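View pics/fit_scene2.png

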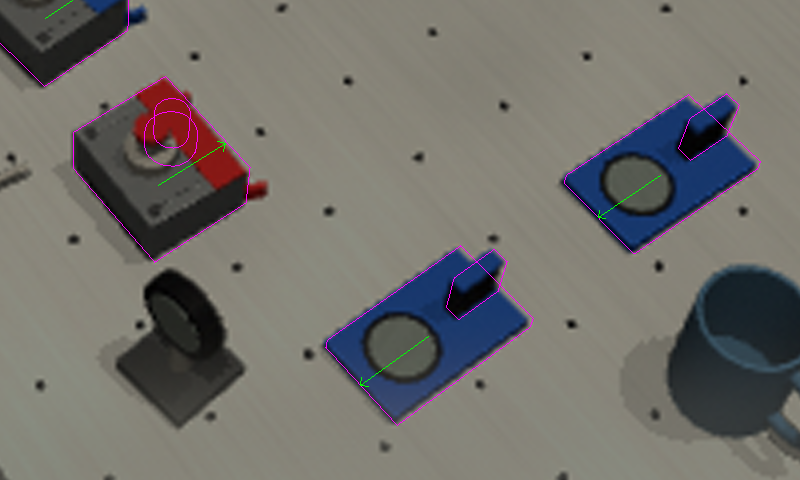

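View pics/fit_side2.png

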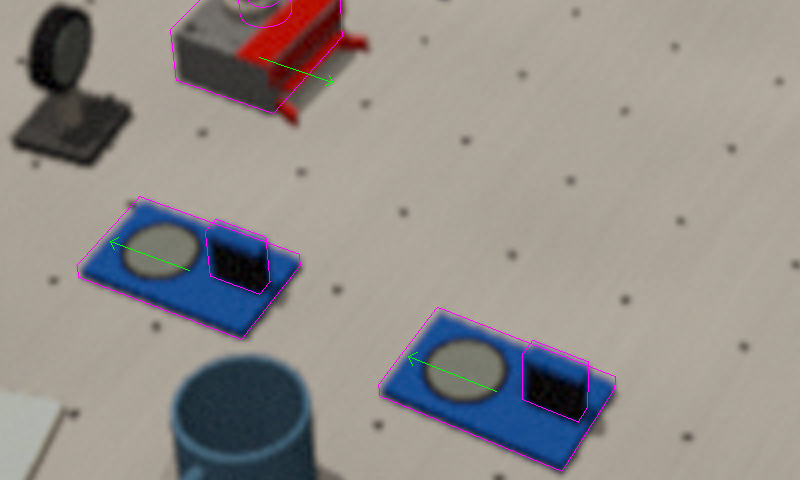

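```bash
cat >> h.py <<'E'
def plan(pos,jaw=None):
    """pos: target TCP world; jaw: world angle of jaw axis (mod pi). prints tool shift in cm and yaw"""
    s=get_state(); M=R.from_quat(s['eef_rot']).as_matrix()
    d=M.T@(np.array(pos)-s['tool_pos'])*100
    y=M[:,1]; a=np.arctan2(y[1],y[0]); 
    t=0 if jaw is None else -((jaw-a+np.pi/2)%np.pi-np.pi/2)
    print('t',round(s['clock'],2),'tcp',s['tool_pos'].round(4),'jaw',round(a,3),'tilt',M[:,0].round(3),'q7',s['q'][6].round(2),'F',s['contact_force'].round(1),'open',round(s['opening'],3))
    print('  shift cm',d.round(2),'yaw',round(t,3),'rows>=',max(np.linalg.norm(d)/4.1,abs(t)/.124).round(1))
    return d,t
E
python3 - <<'E'
from h import *
import pickle
out=pickle.load(open('sil.pkl','rb'));P=pickle.load(open('P.pkl','rb'))
cs={n:cam(n) for n in("scene","side")}
for k,kk,x in(('dock_red','dr',(.65,.155,.045)),('dock_blue','db',(.634,-.01,.108)),('dock_yellow','dy',(.656,-.152,-.107))):
    obs=[(cs[c],out[k,c][0]['mask']) for c in cs]
    for parts in (MODELS['dock'],MODELS['dock'][:2]):
        r=fit(parts,obs,np.array(x)); print(k,r[0].round(4),round(r[1],3))
    P[kk]=fit(MODELS['dock'],obs,np.array(x))
obs=[(cs[c],out['mat',c][0]['mask']|(out['mallet',c][0]['mask'])) for c in cs]
r=fit(MODELS['mallet']+MODELS['mat'],obs,np.array((.42,-.31,.4)));print('mat+mallet',r)
pickle.dump(P,open('P.pkl','wb'))
x,y,a=P['cy'][0]
plan((x-.038*np.cos(a),y-.038*np.sin(a),.18),a+np.pi/2)
plan((.5446,-.317,.18),-.2+np.pi/2)
E
```

```text
dock_red [0.6483 0.1562 0.0202] 0.08
dock_red [0.6485 0.1564 0.0195] 0.075
dock_blue [ 0.6344 -0.0091  0.1101] 0.09
dock_blue [ 0.6349 -0.0094  0.1   ] 0.086
dock_yellow [ 0.6561 -0.1522 -0.1048] 0.088
dock_yellow [ 0.6563 -0.1526 -0.0996] 0.089
mat+mallet (array([ 0.42043952, -0.31271051,  0.44110731]), np.float64(0.16956159470946747))
t 1.75 tcp [ 0.143  -0.6085  0.2528] jaw -1.34 tilt [ 0. -0. -1.] q7 -0.22 F [-0.9  0.6  0.6] open 0.999
  shift cm [  7.27 -19.18 -45.75] yaw 0.431 rows>= 12.2
t 1.75 tcp [ 0.143  -0.6085  0.2528] jaw -1.34 tilt [ 0. -0. -1.] q7 -0.22 F [-0.9  0.6  0.6] open 0.999
  shift cm [  7.27 -19.18 -45.76] yaw 0.431 rows>= 12.2
```

Candidates: for the blue cassette, scene (357,323), 0.67 m from the base, and (415,283), 0.49 m, so I take (357,323). For yellow there is only (221,173); the second hit at (200,140) is the grey stage. The mallet is only at (265,152). There is no red cassette. The crops confirm this: both blue slabs are outlined well, and the docks' mouths face the robot.

>>> apply_moves --pt "0 -4 -9.5" --pt "0 -8 -19" --pt "1 -11 -27" --pt "2 -14 -34" --pt "4 -17 -41" --pt "5 -19.2 -45.8" --pt "5 -19.2 -45.8" --pt "5 -19.2 -45.8" --pt "5 -19.2 -45.8" --pt "5 -19.2 -45.8" --yaw '[0.1,0.2,0.3,0.4,0.43,0.43,0.43,0.43,0.43,0.43]' --gripper '[100,100,100,100,100,100,100,100,100,100]' --force 30

```text
clock: 2.58
tool_pos: [0.48, -0.3639, 0.214]
eef_rot: [0.704, -0.07, -0.703, -0.07]
contact_force: [1.3, -0.6, 0.3]
opening: 1.001
```

>>> apply_moves --pt "0 0 0" --pt "0 0 0" --yaw '[0,0]' --gripper '[100,100]'

```text
clock: 2.75
tool_pos: [0.4831, -0.3604, 0.2134]
eef_rot: [0.704, -0.067, -0.703, -0.068]
contact_force: [0.3, -0.2, 1.2]
opening: 0.997
```

Run:
```python
from h import *
plan((.5446,-.317,.18),-.2+np.pi/2)
im=snapshot("wrist")[:,:,::-1];cv2.imwrite('pics/w1.png',im)
```

```text
t 2.75 tcp [ 0.4831 -0.3604  0.2134] jaw -1.763 tilt [ 0.001  0.002 -1.   ] q7 -1.21 F [ 0.3 -0.2  1.2] open 0.997
  shift cm [ 3.36 -5.43 -5.21] yaw 0.008 rows>= 2.0
```

View pics/w1.png

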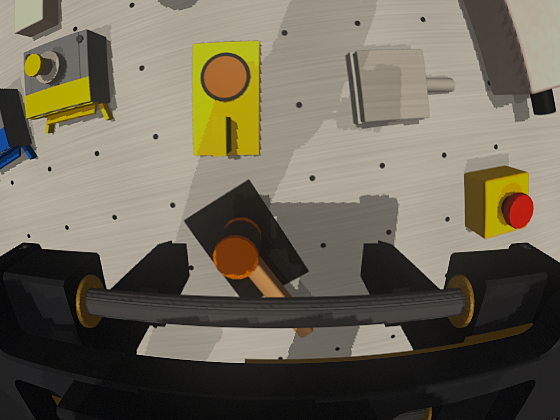

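```bash
cat >> h.py <<'E'
def dense(parts):
    # subdivide hull points for fisheye: add points along box edges
    out=[]
    for q in parts:
        if len(q)==8:
            e=[]
            for i in range(8):
                for j in range(i):
                    if (np.abs(q[i]-q[j])>1e-9).sum()==1: e.append(q[i]+(q[j]-q[i])*np.linspace(0,1,9)[:,None])
            q=np.vstack(e)
        out.append(q)
    return out
HUE={'yellow':(22,35),'blue':(100,125)}
def wfit(color,p0,c=None,im=None,show=None):
    """fit slab to colour mask in wrist image; fill fin/window by hull of largest component"""
    hsv=cv2.cvtColor(im,cv2.COLOR_BGR2HSV); lo,hi=HUE[color]
    m=cv2.inRange(hsv,(lo,110,40),(hi,255,255))
    n,l,st,ct=cv2.connectedComponentsWithStats(m)
    q=proj(c,[[p0[0],p0[1],.01]])[0]
    k=min((i for i in range(1,n) if st[i,4]>400),key=lambda i:np.hypot(*(ct[i]-q)))
    cnt,_=cv2.findContours((l==k).astype(np.uint8),0,2)
    h=cv2.convexHull(np.vstack(cnt)); mm=np.zeros((420,560),np.uint8); cv2.fillConvexPoly(mm,h,1)
    r=fit(dense(MODELS['cassette']),[(c,mm)],np.array(p0)) if False else fit(dense(MODELS['cassette'][:1]),[(c,mm)],np.array(p0))
    return r,mm
def overlay(im,c,items,fn,scale=1):
    b=im.copy()
    for kind,p in items:
        for q in dense(MODELS[kind]):
            h=cv2.convexHull(proj(c,place(p,q)).astype(np.float32)); cv2.polylines(b,[np.round(h*16).astype(int)],True,(255,0,255),1,shift=4)
    cv2.imwrite(fn,b)
E
python3 - <<'E'
from h import *
import pickle
P=pickle.load(open('P.pkl','rb'))
c=cam('wrist'); im=snapshot('wrist')[:,:,::-1].copy()
r,mm=wfit('yellow',P['cy'][0],c,im); print(r,mm.sum())
s=silhouettes('dock_yellow','wrist'); print([(d['score'],d['bbox'],d['mask'].sum()) for d in s])
r2=fit(dense(MODELS['dock']),[(c,s[0]['mask'])],P['dy'][0]); print(r2)
overlay(im,c,[('cassette',r[0]),('dock',P['dy'][0]),('mallet',(.432,-.311,.41)),('mat',(.4204,-.3127,.441))],'pics/w2.png')
P['cyw']=r;pickle.dump(P,open('P.pkl','wb'))
E
```

```text
(array([ 0.58266804, -0.32671864, -0.19748459]), np.float64(0.013941903344762863)) 7629
[(0.62, [19.1, 28.8, 88.5, 102.6], np.int64(6778))]
(array([ 0.65770905, -0.15074026, -0.11048565]), np.float64(0.09611042319178387))
```

View pics/w2.png

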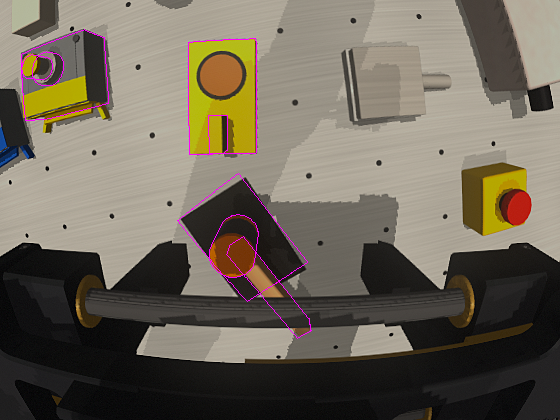

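Run:
```python
from h import *
plan((.5454,-.3192,.028),-.1975+np.pi/2)
```

```text
t 2.9 tcp [ 0.4784 -0.3656  0.2141] jaw -1.772 tilt [-0.001 -0.002 -1.   ] q7 -1.21 F [ 0.  -0.5  0.2] open 0.999
  shift cm [18.6  -5.92 -5.65] yaw -0.004 rows>= 5.0
```

>>> apply_moves --pt "2 -3 -3" --pt "4 -5.9 -5.6" --pt "7 -5.9 -5.6" --pt "9 -5.9 -5.6" --pt "11 -5.9 -5.6" --pt "12 -5.9 -5.6" --pt "12 -5.9 -5.6" --pt "12 -5.9 -5.6" --yaw '[0,0,0,0,0,0,0,0]' --gripper '[50,50,50,50,50,50,50,50]'

```text
clock: 3.57
tool_pos: [0.5441, -0.3207, 0.0943]
eef_rot: [-0.703, 0.073, 0.704, 0.071]
contact_force: [0.2, -0.9, 0.0]
opening: 0.501
```

Run:
```python
from h import *
import pickle
P=pickle.load(open('P.pkl','rb'))
plan((.5454,-.3192,.028),-.1975+np.pi/2)
c=cam('wrist'); im=snapshot('wrist')[:,:,::-1].copy()
plan((.5454,-.3192,.028),-.1975+np.pi/2)
overlay(im,c,[('cassette',P['cyw'][0])],'pics/w3.png')
plan((.5454,-.3192,.028),-.1975+np.pi/2)
```

```text
t 3.57 tcp [ 0.5441 -0.3207  0.0943] jaw -1.775 tilt [-0.001 -0.002 -1.   ] q7 -1.32 F [ 0.2 -0.9  0. ] open 0.501
  shift cm [ 6.63 -0.19 -0.1 ] yaw -0.006 rows>= 1.6
t 3.62 tcp [ 0.5449 -0.3207  0.0951] jaw -1.774 tilt [ 0.    -0.003 -1.   ] q7 -1.32 F [-0.6  0.5  0.4] open 0.499
  shift cm [ 6.71 -0.17 -0.01] yaw -0.006 rows>= 1.6
t 3.62 tcp [ 0.5449 -0.3207  0.0951] jaw -1.774 tilt [ 0.    -0.003 -1.   ] q7 -1.32 F [-0.6  0.5  0.4] open 0.499
  shift cm [ 6.71 -0.17 -0.01] yaw -0.006 rows>= 1.6
```

View pics/w3.png

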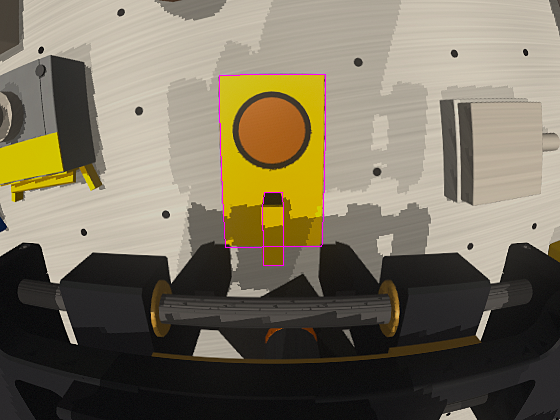

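>>> apply_moves --pt "2.5 -0.2 0" --pt "5 -0.2 0" --pt "6.4 -0.2 0" --pt "6.7 -0.2 0" --pt "6.7 -0.2 0" --pt "6.7 -0.2 0" --pt "6.7 -0.2 0" --pt "6.7 -0.2 0" --pt "6.7 -0.2 0" --pt "6.7 -0.2 0" --yaw '[0,0,0,0,0,0,0,0,0,0]' --gripper '[50,50,50,50,50,5,5,5,5,5]' --force 35

```text
clock: 4.45
tool_pos: [0.5457, -0.3191, 0.0287]
eef_rot: [0.704, -0.073, -0.703, -0.071]
contact_force: [0.4, -0.5, -0.2]
opening: 0.147
```

Run:
```python
from h import *
plan((.5454,-.3192,.028),-.1975+np.pi/2)
```

```text
t 4.45 tcp [ 0.5457 -0.3191  0.0287] jaw -1.774 tilt [ 0.001 -0.003 -1.   ] q7 -1.33 F [ 0.4 -0.5 -0.2] open 0.147
  shift cm [0.07 0.02 0.02] yaw -0.006 rows>= 0.0
```

Run:
```python
from h import *
for p,a in (((.5457,-.3191,.040),-.1975),((.490,-.25,.040),-.107),((.49,-.1336,.040),-.107)): plan(p,a+np.pi/2)
```

```text
t 4.45 tcp [ 0.5457 -0.3191  0.0287] jaw -1.774 tilt [ 0.001 -0.003 -1.   ] q7 -1.33 F [ 0.4 -0.5 -0.2] open 0.147
  shift cm [-1.13  0.   -0.01] yaw -0.006 rows>= 0.3
t 4.45 tcp [ 0.5457 -0.3191  0.0287] jaw -1.774 tilt [ 0.001 -0.003 -1.   ] q7 -1.33 F [ 0.4 -0.5 -0.2] open 0.147
  shift cm [-1.16 -5.64  6.85] yaw -0.096 rows>= 2.2
t 4.45 tcp [ 0.5457 -0.3191  0.0287] jaw -1.774 tilt [ 0.001 -0.003 -1.   ] q7 -1.33 F [ 0.4 -0.5 -0.2] open 0.147
  shift cm [ -1.19 -17.04   9.2 ] yaw -0.096 rows>= 4.7
```

>>> apply_moves --pt "-0.6 0 0" --pt "-1.2 0 0" --pt "-1.2 -1.5 2" --pt "-1.2 -3.5 4.5" --pt "-1.2 -5.6 6.9" --pt "-1.2 -8 7.4" --pt "-1.2 -10.5 7.9" --pt "-1.2 -13 8.4" --pt "-1.2 -15 8.8" --pt "-1.2 -17 9.2" --yaw '[0,0,0,-0.05,-0.1,-0.1,-0.1,-0.1,-0.1,-0.1]' --gripper '[5,5,5,5,5,5,5,5,5,5]'

```text
clock: 5.28
tool_pos: [0.4903, -0.1326, 0.0407]
eef_rot: [0.707, -0.037, -0.705, -0.035]
contact_force: [0.7, 0.2, -1.7]
opening: 0.13
```

>>> apply_moves --pt "0 0 0" --pt "0 0 0" --pt "0 0 0" --yaw '[0,0,0]' --gripper '[5,5,5]'

```text
clock: 5.53
tool_pos: [0.4907, -0.1336, 0.0411]
eef_rot: [0.707, -0.038, -0.705, -0.035]
contact_force: [-0.4, -1.0, -2.0]
opening: 0.133
```

Run:
```python
from h import *
import pickle
P=pickle.load(open('P.pkl','rb'))
plan((.49,-.1336,.028),-.107+np.pi/2)
c=cam('wrist'); im=snapshot('wrist')[:,:,::-1].copy()
overlay(im,c,[('dock',(.657,-.1515,-.107))],'pics/w4.png')
s=silhouettes('dock_yellow','wrist'); print([(d['score'],d['bbox'],d['mask'].sum()) for d in s])
if s: 
  for z in (0,1): print(fit(dense(MODELS['dock'])[:2+z],[(c,s[0]['mask'])],P['dy'][0]))
st=get_state(); print(st['tool_pos'])
```

```text
t 5.53 tcp [ 0.4907 -0.1336  0.0411] jaw -1.674 tilt [ 0.003 -0.004 -1.   ] q7 -1.46 F [-0.4 -1.  -2. ] open 0.133
  shift cm [ 1.31 -0.    0.08] yaw 0.004 rows>= 0.3
[(0.96, [169.9, 0.0, 208.7, 49.7], np.int64(4905))]
(array([ 0.6550774 , -0.15059927, -0.09824397]), np.float64(0.23952810813392555))
(array([ 0.6550774 , -0.15059927, -0.09824397]), np.float64(0.23952810813392555))
[ 0.49042142 -0.1344099   0.04092619]
```

View pics/w4.png

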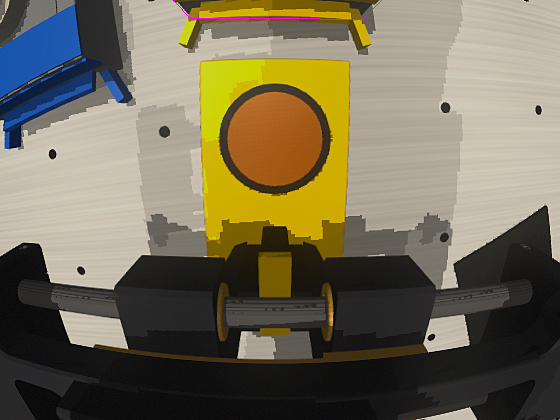

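>>> apply_moves --pt "0.6 0 0" --pt "1.2 0 0" --pt "1.2 0 -1" --pt "1.2 0 -2" --pt "1.2 0 -3" --pt "1.2 0 -4" --pt "1.2 0 -5" --pt "1.2 0 -6" --pt "1.2 0 -7" --pt "1.2 0 -7.5" --yaw '[0,0,0,0,0,0,0,0,0,0]' --gripper '[5,5,5,5,5,5,5,5,5,5]'

```text
clock: 6.47
tool_pos: [0.5609, -0.1419, 0.0278]
eef_rot: [-0.704, 0.038, 0.708, 0.036]
contact_force: [-1.2, 0.2, -5.6]
opening: 0.133
```

Run:
```python
from h import *
a=-.107; u=np.array([np.cos(a),np.sin(a)])
p=np.array([.657,-.1515])-.068*u
plan((*p,.029),a+np.pi/2)
im=snapshot('wrist')[:,:,::-1].copy();cv2.imwrite('pics/w5.png',im)
```

```text
t 6.47 tcp [ 0.5609 -0.1419  0.0278] jaw -1.677 tilt [-0.006 -0.003 -1.   ] q7 -1.47 F [-1.2  0.2 -5.6] open 0.133
  shift cm [-0.14 -0.07 -2.86] yaw 0.001 rows>= 0.7
```

View pics/w5.png

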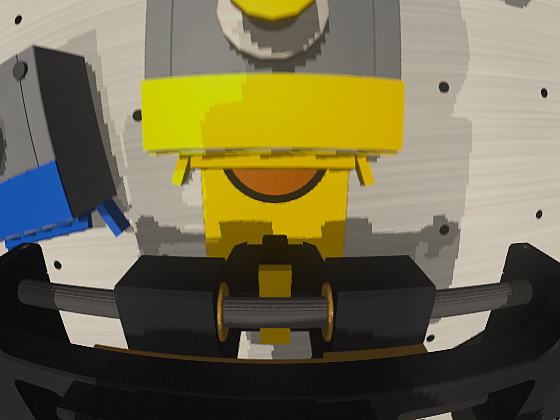

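>>> apply_moves --pt "0 0 -0.8" --pt "0 0 -1.6" --pt "0 0 -2.4" --pt "0 0 -2.8" --pt "0 0 -3.1" --pt "0 0 -3.3" --pt "0 0 -3.5" --pt "0 0 -3.5" --yaw '[0,0,0,0,0,0,0,0]' --gripper '[5,5,5,5,5,5,5,5]'

```text
clock: 7.18
tool_pos: [0.5945, -0.1456, 0.0273]
eef_rot: [-0.703, 0.038, 0.71, 0.037]
contact_force: [-9.0, 2.3, 5.5]
opening: 0.13
```

Run:
```python
from h import *
a=-.107; u=np.array([np.cos(a),np.sin(a)])
p=np.array([.657,-.1515])-.068*u
plan((*p,.029),a+np.pi/2)
```

```text
t 7.18 tcp [ 0.5945 -0.1456  0.0273] jaw -1.677 tilt [-0.01  -0.002 -1.   ] q7 -1.47 F [-9.   2.3  5.5] open 0.13
  shift cm [-0.16 -0.08  0.52] yaw 0.001 rows>= 0.1
```

>>> apply_moves --pt "0 0 -0.2" --pt "0 0 -0.4" --pt "0 0 -0.4" --pt "0 0 -0.4" --yaw '[0,0,0,0]' --gripper '[5,5,5,5]'

```text
clock: 7.52
tool_pos: [0.5944, -0.1456, 0.0271]
eef_rot: [-0.7, 0.038, 0.713, 0.037]
contact_force: [-9.5, 2.6, 7.2]
opening: 0.133
```

>>> apply_moves --pt "0 0 0.1" --pt "0 0 0.1" --pt "0 0 0.1" --pt "0 0 0.1" --pt "0 0 0.1" --pt "-2 0 0.1" --pt "-5 0 0.1" --pt "-9 0 0.1" --pt "-13 0 1.5" --pt "-16 0 4" --yaw '[0,0,0,0,0,0,0,0,0,0]' --gripper '[5,50,50,50,50,50,50,50,50,50]'

```text
clock: 8.35
tool_pos: [0.5612, -0.1416, 0.1908]
eef_rot: [-0.702, 0.038, 0.71, 0.036]
contact_force: [0.4, -0.0, 0.3]
opening: 0.499
```

Run:
```python
from h import *
import pickle
c=cam('wrist'); im=snapshot('wrist')[:,:,::-1].copy();cv2.imwrite('pics/w6.png',im)
im=snapshot('scene')[:,:,::-1].copy();cv2.imwrite('pics/s6.png',cv2.resize(im[150:390,150:470],None,fx=2.5,fy=2.5,interpolation=3))
P=pickle.load(open('P.pkl','rb'))
s=silhouettes('cassette_blue','scene');k=silhouettes.__call__
cs={n:cam(n) for n in("scene","side")}
s=min(s,key=lambda d:abs(d['bbox'][0]-334)); print(s['bbox'])
r=fit(MODELS['cassette'],[(cs['scene'],s['mask'])],P['cb'][0]);print(r)
x,y,a=r[0]
plan((x-.038*np.cos(a),y-.038*np.sin(a),.18),a+np.pi/2)
```

```text
[329.6, 300.0, 51.7, 47.6]
(array([0.56975181, 0.35276135, 0.06140476]), np.float64(0.04716599190283399))
t 8.5 tcp [ 0.5582 -0.142   0.1905] jaw -1.678 tilt [-0.014 -0.002 -1.   ] q7 -1.47 F [-0.   0.6  0.1] open 0.5
  shift cm [  0.99 -48.68   7.88] yaw -0.169 rows>= 12.0
```

View pics/w6.png

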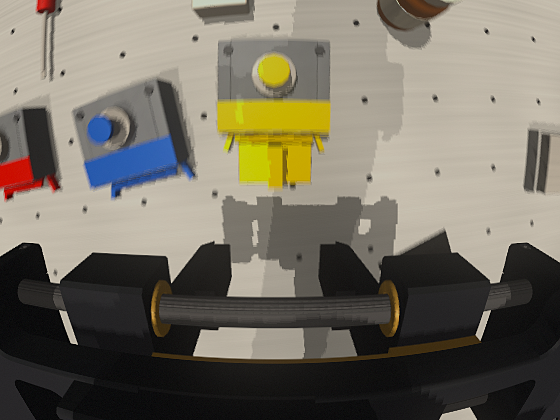

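View pics/s6.png

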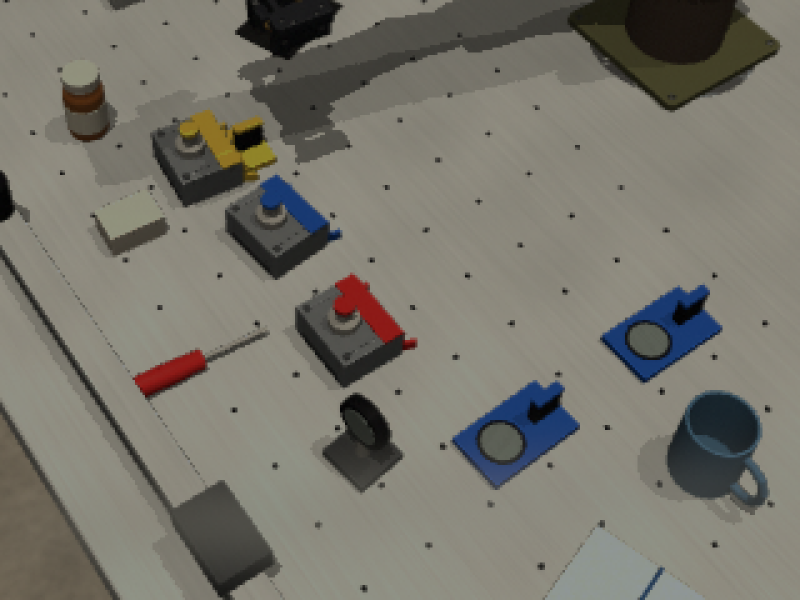

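Run:
```python
from h import *
c=cam('wrist')
f=lambda px,z:ray(c,px,z)[:2]
r=(f((239,184),.01)+f((310,185.5),.01))/2; b=(f((218,41),.045)+f((329,40),.045))/2; m=(f((218,101),.045)+f((329,101),.045))/2
print(r,b,b-r,np.linalg.norm(b-r), f((329,40),.045)-f((218,41),.045))
```

```text
[ 0.55976556 -0.14210157] [ 0.69310282 -0.15550441] [ 0.13333726 -0.01340284] 0.13400918301218723 [-0.00917007 -0.09312924]
```

>>> apply_moves --pt "0 -4 0.6" --pt "0 -8 1.3" --pt "0 -12 2" --pt "0 -16 2.6" --pt "0 -20 3.3" --pt "0 -24 3.9" --pt "0 -28 4.6" --pt "0 -32 5.2" --pt "0 -36 5.9" --pt "0 -40 6.5" --yaw '[0,0,-0.05,-0.1,-0.17,-0.17,-0.17,-0.17,-0.17,-0.17]' --gripper '[50,50,50,50,50,50,50,50,50,50]'

```text
clock: 9.33
tool_pos: [0.5359, 0.2651, 0.1882]
eef_rot: [-0.701, -0.022, 0.712, -0.023]
contact_force: [1.3, -0.1, 0.2]
opening: 0.5
```

>>> apply_moves --pt "0 0 0" --pt "0 0 0" --pt "0 0 0" --yaw '[0,0,0]' --gripper '[50,50,50]'

```text
clock: 9.58
tool_pos: [0.5357, 0.2645, 0.1867]
eef_rot: [-0.701, -0.021, 0.713, -0.024]
contact_force: [-0.1, -0.1, 0.2]
opening: 0.502
```

Run:
```python
from h import *
import pickle
P=pickle.load(open('P.pkl','rb'))
st=get_state(); c=cam('wrist'); im=snapshot('wrist')[:,:,::-1].copy()
r,mm=wfit('blue',[.5698,.3528,.061],c,im); print(r,mm.sum())
x,y,a=r[0]
overlay(im,c,[('cassette',r[0])],'pics/w7.png')
plan((x-.038*np.cos(a),y-.038*np.sin(a),.095),a+np.pi/2)
```

```text
(array([0.56818483, 0.35296243, 0.05958423]), np.float64(0.0546824481992747)) 8706
t 9.63 tcp [0.5362 0.2632 0.1871] jaw -1.509 tilt [-0.016 -0.005 -1.   ] q7 -1.96 F [-0.6 -0.4  0.1] open 0.501
  shift cm [ 9.17 -8.81 -0.1 ] yaw 0.002 rows>= 3.1
```

View pics/w7.png

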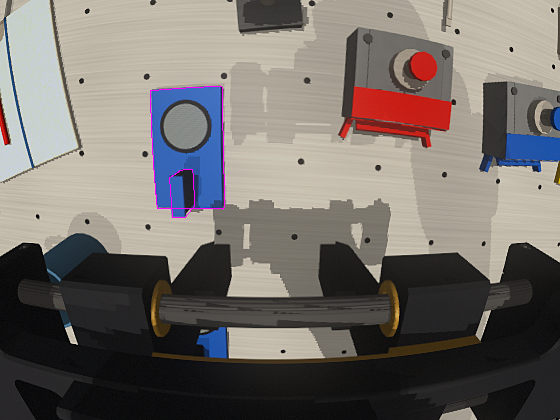

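>>> apply_moves --pt "2 -3.5 0" --pt "4 -7 0" --pt "6.5 -8.8 -0.1" --pt "8.5 -8.8 -0.1" --pt "9.2 -8.8 -0.1" --pt "9.2 -8.8 -0.1" --pt "9.2 -8.8 -0.1" --yaw '[0,0,0,0,0,0,0]' --gripper '[50,50,50,50,50,50,50]'

```text
clock: 10.22
tool_pos: [0.5317, 0.3479, 0.0951]
eef_rot: [-0.701, -0.018, 0.712, -0.023]
contact_force: [0.6, -0.4, -0.1]
opening: 0.502
```

Run:
```python
from h import *
c=cam('wrist'); im=snapshot('wrist')[:,:,::-1].copy()
overlay(im,c,[('cassette',(.568,.353,.057))],'pics/w8.png')
plan((.5301,.3508,.028),.057+np.pi/2)
```

```text
t 10.27 tcp [0.532  0.3486 0.0959] jaw -1.513 tilt [-0.014 -0.006 -1.   ] q7 -2.06 F [-1.3 -0.1  0.8] open 0.503
  shift cm [ 6.79 -0.27  0.08] yaw 0.001 rows>= 1.7
```

View pics/w8.png

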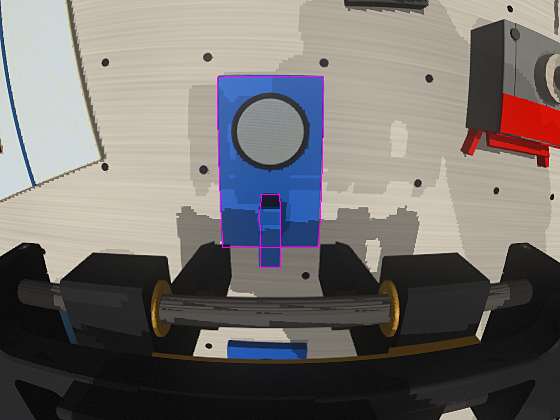

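>>> apply_moves --pt "2.5 -0.2 0" --pt "5 -0.2 0" --pt "6.4 -0.2 0" --pt "6.8 -0.2 0" --pt "6.8 -0.2 0" --pt "6.8 -0.2 0" --pt "6.8 -0.2 0" --pt "6.8 -0.2 0" --pt "6.8 -0.2 0" --pt "6.8 -0.2 0" --yaw '[0,0,0,0,0,0,0,0,0,0]' --gripper '[50,50,50,50,50,5,5,5,5,5]' --force 50

```text
clock: 11.1
tool_pos: [0.5312, 0.3504, 0.0285]
eef_rot: [-0.702, -0.019, 0.712, -0.022]
contact_force: [0.0, 0.5, 0.2]
opening: 0.146
```

Run:
```python
from h import *
a=.105;u=np.array([np.cos(a),np.sin(a)]);p=np.array([.6347,-.009])-.168*u; print(p)
for q,b in (((.47,.30,.040),.057),((.465,.12,.04),a),((*p,.04),a)): plan(q,b+np.pi/2)
```

```text
[ 0.46762525 -0.0266076 ]
t 11.1 tcp [0.5312 0.3504 0.0285] jaw -1.513 tilt [-0.013 -0.005 -1.   ] q7 -2.06 F [0.  0.5 0.2] open 0.146
  shift cm [-1.04  4.68  6.42] yaw 0.001 rows>= 2.0
t 11.1 tcp [0.5312 0.3504 0.0285] jaw -1.513 tilt [-0.013 -0.005 -1.   ] q7 -2.06 F [0.  0.5 0.2] open 0.146
  shift cm [-0.94 22.62  7.97] yaw -0.047 rows>= 5.9
t 11.1 tcp [0.5312 0.3504 0.0285] jaw -1.513 tilt [-0.013 -0.005 -1.   ] q7 -2.06 F [0.  0.5 0.2] open 0.146
  shift cm [-0.87 37.28  8.56] yaw -0.047 rows>= 9.3
```

>>> apply_moves --pt "-1 0 0" --pt "-1 0 2" --pt "-1 2 4.5" --pt "-1 4.7 6.5" --pt "-1 8.2 7" --pt "-1 12 7.3" --pt "-1 15.5 7.6" --pt "-1 19 7.8" --pt "-1 22.6 8" --pt "-1 25 8.2" --yaw '[0,0,0,-0.02,-0.05,-0.05,-0.05,-0.05,-0.05,-0.05]' --gripper '[5,5,5,5,5,5,5,5,5,5]'

```text
clock: 11.93
tool_pos: [0.4641, 0.092, 0.0415]
eef_rot: [-0.701, -0.035, 0.711, -0.039]
contact_force: [-0.5, -1.5, -0.4]
opening: 0.13
```

Run:
```python
from h import *
plan((.4676,-.0266,.040),.105+np.pi/2)
```

```text
t 11.93 tcp [0.4641 0.092  0.0415] jaw -1.466 tilt [-0.013 -0.007 -1.   ] q7 -1.8 F [-0.5 -1.5 -0.4] open 0.13
  shift cm [ 0.23 11.83  0.89] yaw -0.0 rows>= 2.9
```

>>> apply_moves --pt "0 3 0.2" --pt "0 6 0.5" --pt "0 9 0.7" --pt "0 11 0.9" --pt "0 11.8 0.9" --pt "0 11.8 0.9" --pt "0 11.8 0.9" --pt "0 11.8 0.9" --yaw '[0,0,0,0,0,0,0,0]' --gripper '[5,5,5,5,5,5,5,5]'

```text
clock: 12.6
tool_pos: [0.468, -0.024, 0.0424]
eef_rot: [-0.702, -0.036, 0.711, -0.04]
contact_force: [0.1, 0.8, -1.4]
opening: 0.133
```

Run:
```python
from h import *
plan((.4676,-.0266,.029),.105+np.pi/2)
c=cam('wrist'); im=snapshot('wrist')[:,:,::-1].copy()
overlay(im,c,[('dock',(.6347,-.009,.105))],'pics/w9.png')
```

```text
t 12.6 tcp [ 0.468  -0.024   0.0424] jaw -1.463 tilt [-0.012 -0.006 -1.   ] q7 -1.66 F [ 0.1  0.8 -1.4] open 0.133
  shift cm [1.35 0.25 0.05] yaw 0.003 rows>= 0.3
```

View pics/w9.png

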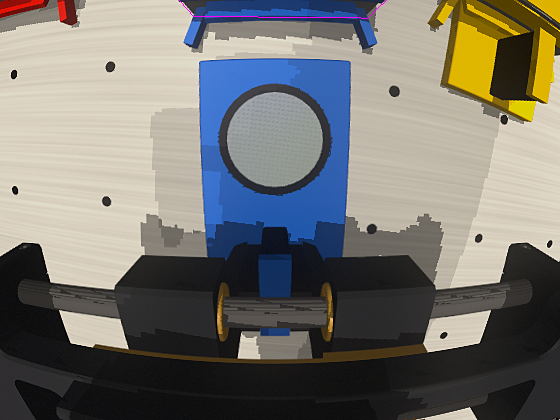

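>>> apply_moves --pt "0.6 0.25 0" --pt "1.3 0.25 0" --pt "1.3 0.25 -1" --pt "1.3 0.25 -2" --pt "1.3 0.25 -3" --pt "1.3 0.25 -4" --pt "1.3 0.25 -5" --pt "1.3 0.25 -6" --pt "1.3 0.25 -7" --pt "1.3 0.25 -7.5" --yaw '[0,0,0,0,0,0,0,0,0,0]' --gripper '[5,5,5,5,5,5,5,5,5,5]'

```text
clock: 13.48
tool_pos: [0.5357, -0.0191, 0.0283]
eef_rot: [-0.696, -0.036, 0.716, -0.041]
contact_force: [-14.4, -2.2, 20.5]
opening: 0.134
```

Run:
```python
from h import *
a=.105; u=np.array([np.cos(a),np.sin(a)])
p=np.array([.6347,-.009])-.068*u
plan((*p,.029),a+np.pi/2)
im=snapshot('wrist')[:,:,::-1].copy();cv2.imwrite('pics/w10.png',im)
```

```text
t 13.48 tcp [ 0.5357 -0.0191  0.0283] jaw -1.463 tilt [-0.027 -0.008 -1.   ] q7 -1.66 F [-14.4  -2.2  20.5] open 0.134
  shift cm [-0.16  0.04 -3.14] yaw 0.003 rows>= 0.8
```

View pics/w10.png

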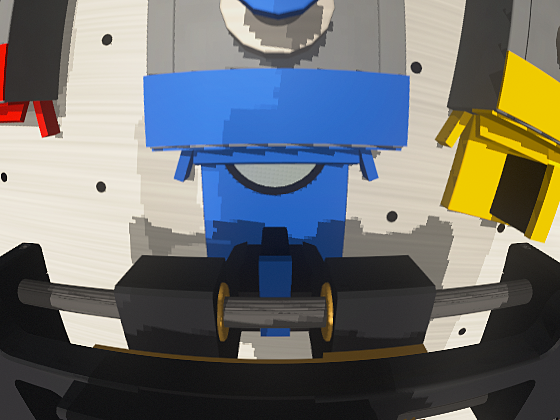

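>>> apply_moves --pt "-0.2 0 0.2" --pt "-0.2 0 0.2" --pt "-0.2 0 0.2" --yaw '[0,0,0]' --gripper '[5,5,5]'

```text
clock: 13.78
tool_pos: [0.5349, -0.0187, 0.0298]
eef_rot: [-0.697, -0.036, 0.715, -0.041]
contact_force: [0.2, -0.6, -0.9]
opening: 0.132
```

Run:
```python
from h import *
a=.105; u=np.array([np.cos(a),np.sin(a)])
p=np.array([.6347,-.009])-.068*u
plan((*p,.029),a+np.pi/2); print(get_state()['moment'])
```

```text
t 13.78 tcp [ 0.5349 -0.0187  0.0298] jaw -1.462 tilt [-0.025 -0.008 -1.   ] q7 -1.66 F [ 0.2 -0.6 -0.9] open 0.132
  shift cm [-0.01  0.09 -3.22] yaw 0.004 rows>= 0.8
[-0.09772454  0.00813986 -0.02255845]
```

>>> apply_moves --pt "0 0 0" --pt "0 0 0" --pt "0 0 0" --pt "0 0 0" --pt "0 0 0" --pt "0 0 0" --pt "0 0 0" --yaw '[0,0,0,0,0,0,0]' --gripper '[25,25,25,5,5,5,5]'

```text
clock: 14.37
tool_pos: [0.5352, -0.0187, 0.0298]
eef_rot: [-0.697, -0.036, 0.715, -0.041]
contact_force: [0.6, 0.1, 0.1]
opening: 0.133
```

>>> apply_moves --pt "0 0 -0.7" --pt "0 0 -1.4" --pt "0 0 -2" --pt "0 0 -2.5" --pt "0 0 -2.9" --pt "0 0 -3.2" --pt "0 0 -3.4" --pt "0 0 -3.4" --yaw '[0,0,0,0,0,0,0,0]' --gripper '[5,5,5,5,5,5,5,5]'

```text
clock: 15.03
tool_pos: [0.5629, -0.0163, 0.0297]
eef_rot: [-0.693, -0.035, 0.719, -0.041]
contact_force: [-13.1, -0.5, 17.7]
opening: 0.139
```

Run:
```python
from h import *
a=.105; u=np.array([np.cos(a),np.sin(a)])
p=np.array([.6347,-.009])-.068*u
plan((*p,.029),a+np.pi/2); print(get_state()['moment'])
```

```text
t 15.03 tcp [ 0.5629 -0.0163  0.0297] jaw -1.463 tilt [-0.037 -0.01  -0.999] q7 -1.65 F [-13.1  -0.5  17.7] open 0.139
  shift cm [ 0.05  0.03 -0.42] yaw 0.003 rows>= 0.1
[-0.06996988  2.32722778  0.03807091]
```

>>> apply_moves --pt "-0.1 0 0.2" --pt "-0.1 0 0.2" --pt "-0.1 0 0.2" --pt "-0.1 0 0.2" --pt "-0.1 0 0.2" --pt "-0.1 0 0.2" --pt "-0.1 0 0.2" --yaw '[0,0,0,0,0,0,0]' --gripper '[25,25,25,5,5,5,5]'

```text
clock: 15.62
tool_pos: [0.5617, -0.0163, 0.0307]
eef_rot: [-0.693, -0.035, 0.719, -0.041]
contact_force: [0.7, 0.2, 0.3]
opening: 0.131
```

>>> apply_moves --pt "0 0 -0.2" --pt "-0.05 0 -0.4" --pt "-0.05 0 -0.6" --pt "-0.05 0 -0.8" --pt "-0.05 0 -0.8" --yaw '[0,0,0,0,0]' --gripper '[5,5,5,5,5]'

```text
clock: 16.03
tool_pos: [0.567, -0.0159, 0.0306]
eef_rot: [-0.691, -0.035, 0.721, -0.041]
contact_force: [-6.0, -0.3, 4.8]
opening: 0.132
```

>>> apply_moves --pt "0 0 0.1" --pt "0 0 0.1" --pt "0 0 0.1" --pt "0 0 0.1" --pt "0 0 0.1" --pt "-0.05 0 -0.3" --pt "-0.05 0 -0.6" --pt "-0.05 0 -0.8" --pt "-0.05 0 -0.8" --yaw '[0,0,0,0,0,0,0,0,0]' --gripper '[25,25,25,5,5,5,5,5,5]'

```text
clock: 16.78
tool_pos: [0.5672, -0.0159, 0.0307]
eef_rot: [-0.685, -0.035, 0.727, -0.041]
contact_force: [-14.8, -1.2, 13.3]
opening: 0.131
```

Run:
```python
from h import *
a=.105; u=np.array([np.cos(a),np.sin(a)])
p=np.array([.6347,-.009])-.068*u
plan((*p,.029),a+np.pi/2); print(get_state()['moment'])
```

```text
t 16.78 tcp [ 0.5672 -0.0159  0.0307] jaw -1.463 tilt [-0.059 -0.013 -0.998] q7 -1.65 F [-14.8  -1.2  13.3] open 0.131
  shift cm [0.17 0.02 0.01] yaw 0.003 rows>= 0.0
[-0.00469643  2.59720445  0.01611719]
```

>>> apply_moves --pt "0 0 0.2" --pt "0 0 0.2" --pt "0 0 0.2" --pt "0 0 0.2" --pt "-3 0 0.4" --pt "-7 0 0.6" --pt "-10 0 1" --pt "-13 0 2" --pt "-16 0 3" --pt "-17 0 3" --yaw '[0,0,0,0,0,0,0,0,0,0]' --gripper '[50,50,50,50,50,50,50,50,50,50]'

```text
clock: 17.62
tool_pos: [0.5486, -0.0172, 0.2063]
eef_rot: [-0.687, -0.034, 0.725, -0.041]
contact_force: [0.0, -0.5, 0.2]
opening: 0.5
```

Run:
```python
from h import *
plan((.52,-.1,.2),np.pi/2)
c=cam('wrist'); im=snapshot('wrist')[:,:,::-1].copy();cv2.imwrite('pics/w11.png',im)
```

```text
t 17.62 tcp [ 0.5486 -0.0172  0.2063] jaw -1.463 tilt [-0.053 -0.013 -0.999] q7 -1.62 F [ 0.  -0.5  0.2] open 0.5
  shift cm [0.88 7.92 3.69] yaw 0.107 rows>= 2.1
```

View pics/w11.png

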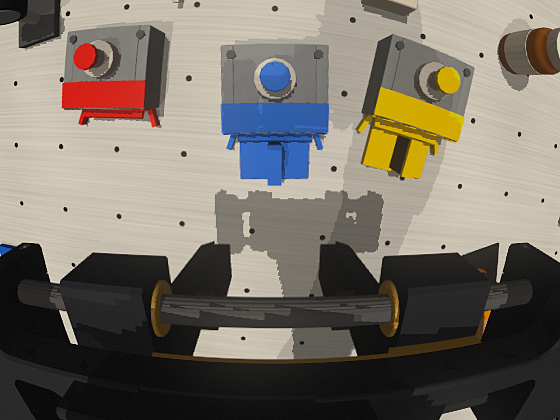

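Run:
```python
import cv2
im=cv2.imread('pics/w11.png')
cv2.imwrite('pics/w11z.png',cv2.resize(im[25:195,210:480],None,fx=2.96,fy=2.96,interpolation=3))
```

```text
(no output)
```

View pics/w11z.png

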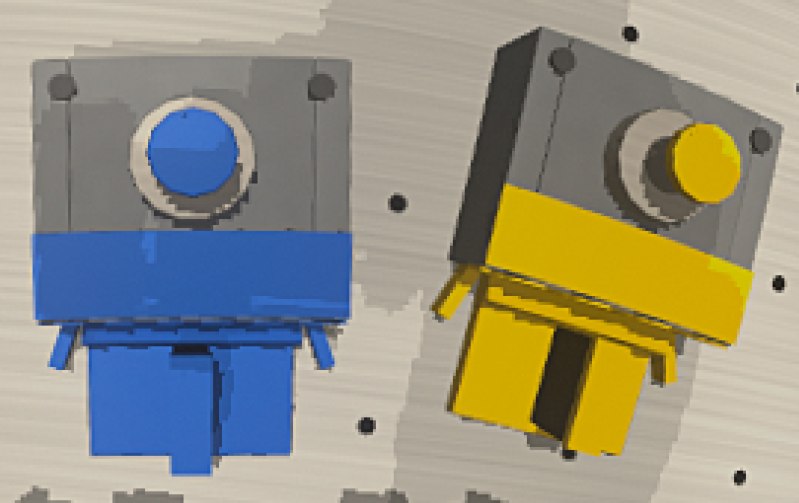

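Run:
```python
from h import *
c=cam('wrist')
f=lambda z,h:ray(c,(210+z[0]/2.96-.3,25+z[1]/2.96-.3),h)[:2]
def go(n,b0,b1,f0,f1,r0,r1):
    B=[f(b0,.045),f(b1,.045)];F=[f(f0,.045),f(f1,.045)];Q=[f(r0,.01),f(r1,.01)]
    v=B[1]-B[0];v/=np.linalg.norm(v);n_=np.array([-v[1],v[0]])
    w=Q[1]-Q[0]
    print(n,'depth',[(n_@(sum(F)/2-sum(B)/2)).round(4),(n_@(sum(Q)/2-sum(B)/2)).round(4)],'width',np.linalg.norm(B[1]-B[0]),'yaw dif',np.arctan2(w[1],w[0])-np.arctan2(v[1],v[0]),'backmid',sum(B)/2,'dockyaw',np.arctan2(v[1],v[0])+np.pi/2)
go('blue',(32,58),(352,60),(34,320),(352,318),(90,455),(293,455))
go('yel',(541,27),(783,127),(502,183+82),(738,345),(450,410),(628,454))
```

```text
blue depth [np.float64(-0.0796), np.float64(-0.1309)] width 0.09463939383329475 yaw dif 0.003379464474631 backmid [ 0.67760717 -0.00404157] dockyaw 0.1016892172399082
yel depth [np.float64(-0.0778), np.float64(-0.1298)] width 0.0936565282970114 yaw dif 0.016299368288861027 backmid [ 0.69965375 -0.15541828] dockyaw -0.10975185700033196
```

Run:
```python
from h import *
for d in ((.6365,-.0085,.104),):
    a=d[2];u=np.array([np.cos(a),np.sin(a)])
    for x,z in((-.118,.12),(-.118,.032),(-.085,.032)): p=np.array(d[:2])+x*u; plan((*p,z),a+np.pi/2)
```

```text
t 17.67 tcp [ 0.55   -0.017   0.2064] jaw -1.463 tilt [-0.05  -0.012 -0.999] q7 -1.62 F [1.5 0.2 0.1] open 0.5
  shift cm [ 8.79 -0.01  2.66] yaw 0.003 rows>= 2.2
t 17.67 tcp [ 0.55   -0.017   0.2064] jaw -1.463 tilt [-0.05  -0.012 -0.999] q7 -1.62 F [1.5 0.2 0.1] open 0.5
  shift cm [17.58 -0.08  2.21] yaw 0.003 rows>= 4.3
t 17.67 tcp [ 0.55   -0.017   0.2064] jaw -1.463 tilt [-0.05  -0.012 -0.999] q7 -1.62 F [1.5 0.2 0.1] open 0.5
  shift cm [17.41 -0.07 -1.09] yaw 0.003 rows>= 4.3
```

>>> apply_moves --pt "3 0 2.5" --pt "6 0 2.5" --pt "9 0 2.5" --pt "12 0 2.5" --pt "15 0 2.4" --pt "17.5 0 2.3" --pt "17.5 0 2.3" --pt "17.5 0 2.3" --pt "17.5 0 2.3" --yaw '[0,0,0,0,0,0,0,0,0]' --gripper '[2,2,2,2,2,2,2,2,2]'

```text
clock: 18.42
tool_pos: [0.519, -0.0215, 0.0331]
eef_rot: [-0.688, -0.034, 0.724, -0.041]
contact_force: [0.1, -0.3, 0.4]
opening: 0.019
```

>>> apply_moves --pt "0 0 -0.8" --pt "0 0 -1.6" --pt "0 0 -2.2" --pt "0 0 -2.7" --pt "0 0 -3.2" --pt "0 0 -3.6" --yaw '[0,0,0,0,0,0]' --gripper '[2,2,2,2,2,2]'

```text
clock: 18.92
tool_pos: [0.5395, -0.0197, 0.0319]
eef_rot: [-0.676, -0.033, 0.735, -0.042]
contact_force: [-32.3, -1.5, 25.8]
opening: 0.017
```

Run:
```python
from h import *
d=(.6365,-.0085,.104)
a=d[2];u=np.array([np.cos(a),np.sin(a)])
plan((*(np.array(d[:2])-.095*u),.032),a+np.pi/2)
cv2.imwrite('pics/w12.png',snapshot('wrist')[:,:,::-1])
```

```text
t 18.92 tcp [ 0.5395 -0.0197  0.0319] jaw -1.464 tilt [-0.082 -0.017 -0.996] q7 -1.66 F [-32.3  -1.5  25.8] open 0.017
  shift cm [-0.03 -0.11 -0.26] yaw 0.003 rows>= 0.1
```

View pics/w12.png

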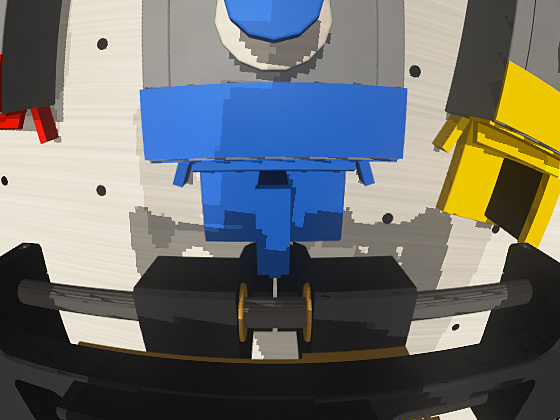

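>>> apply_moves --pt "0 0 1" --pt "0 0 2" --pt "-3 0 3" --pt "-7 0 3" --pt "-7 0 3" --pt "-7 0 3" --yaw '[0,0,0,0,0,0]' --gripper '[2,2,2,2,2,2]'

```text
clock: 19.47
tool_pos: [0.5186, -0.0215, 0.1068]
eef_rot: [-0.679, -0.033, 0.732, -0.042]
contact_force: [1.0, 0.3, 0.6]
opening: 0.02
```

Run:
```python
from h import *
for d in ((.6585,-.152,-.108),):
    a=d[2];u=np.array([np.cos(a),np.sin(a)])
    for x,z in((-.125,.10),(-.125,.033)): p=np.array(d[:2])+x*u; plan((*p,z),a+np.pi/2)
```

```text
t 19.47 tcp [ 0.5186 -0.0215  0.1068] jaw -1.464 tilt [-0.075 -0.016 -0.997] q7 -1.65 F [1.  0.3 0.6] open 0.02
  shift cm [ 0.75 11.79 -0.37] yaw 0.214 rows>= 2.9
t 19.47 tcp [ 0.5186 -0.0215  0.1068] jaw -1.464 tilt [-0.075 -0.016 -0.997] q7 -1.65 F [1.  0.3 0.6] open 0.02
  shift cm [ 7.43 11.74 -0.88] yaw 0.214 rows>= 3.4
```

>>> apply_moves --pt "0 3 0" --pt "0 6 0" --pt "0 9 0" --pt "0 11.8 -0.3" --pt "3 11.8 -0.5" --pt "5.5 11.8 -0.7" --pt "7.4 11.8 -0.9" --pt "7.4 11.8 -0.9" --pt "7.4 11.8 -0.9" --yaw '[0.07,0.14,0.21,0.21,0.21,0.21,0.21,0.21,0.21]' --gripper '[2,2,2,2,2,2,2,2,2]'

```text
clock: 20.22
tool_pos: [0.5339, -0.1389, 0.0323]
eef_rot: [-0.679, 0.044, 0.733, 0.03]
contact_force: [0.9, 0.3, 1.5]
opening: 0.023
```

>>> apply_moves --pt "0 0 -0.8" --pt "0 0 -1.6" --pt "0 0 -2.2" --pt "0 0 -2.7" --pt "0 0 -3.2" --pt "0 0 -3.4" --pt "0 0 -3.4" --yaw '[0,0,0,0,0,0,0]' --gripper '[2,2,2,2,2,2,2]'

```text
clock: 20.8
tool_pos: [0.5614, -0.1419, 0.0301]
eef_rot: [-0.674, 0.044, 0.737, 0.03]
contact_force: [-11.9, 1.6, 10.5]
opening: 0.019
```

Run:
```python
from h import *
d=(.6585,-.152,-.108)
a=d[2];u=np.array([np.cos(a),np.sin(a)])
plan((*(np.array(d[:2])-.0975*u),.032),a+np.pi/2)
```

```text
t 20.8 tcp [ 0.5614 -0.1419  0.0301] jaw -1.674 tilt [-0.091 -0.015 -0.996] q7 -1.62 F [-11.9   1.6  10.5] open 0.019
  shift cm [-0.19 -0.04  0.  ] yaw 0.005 rows>= 0.0
```

>>> apply_moves --pt "0 0 1" --pt "0 0 2" --pt "-3 0 3" --pt "-7 0 3" --pt "-10.5 0 4" --pt "-14 3 6" --pt "-14 6 8" --pt "-14 9 9" --pt "-14 9 9" --pt "-14 9 9" --yaw '[0,0,0,-0.1,-0.2,-0.3,-0.4,-0.5,-0.5,-0.5]' --gripper '[2,2,2,60,60,60,60,60,60,60]'

```text
clock: 21.63
tool_pos: [0.4751, -0.2228, 0.1806]
eef_rot: [-0.661, -0.137, 0.725, -0.136]
contact_force: [-0.5, 0.4, -0.8]
opening: 0.522
```

Run:
```python
from h import *
plan((.4,-.33,.2),.42+np.pi/2)
for n in ('wrist','scene','side'):
    im=snapshot(n)[:,:,::-1].copy();cv2.imwrite(f'pics/{n}13.png',im)
im=cv2.imread('pics/scene13.png');cv2.imwrite('pics/s13z.png',cv2.resize(im[110:200,170:290],None,fx=6,fy=6,interpolation=3))
im=cv2.imread('pics/side13.png');cv2.imwrite('pics/d13z.png',cv2.resize(im[150:230,310:430],None,fx=6,fy=6,interpolation=3))
```

```text
t 21.63 tcp [ 0.4751 -0.2228  0.1806] jaw -1.182 tilt [-0.09  -0.016 -0.996] q7 -1.12 F [-0.5  0.4 -0.8] open 0.522
  shift cm [-1.09  7.04 11.15] yaw -0.031 rows>= 3.2
```

View pics/wrist13.png

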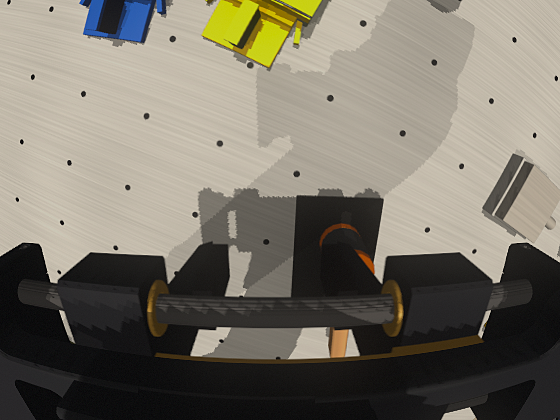

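View pics/s13z.png

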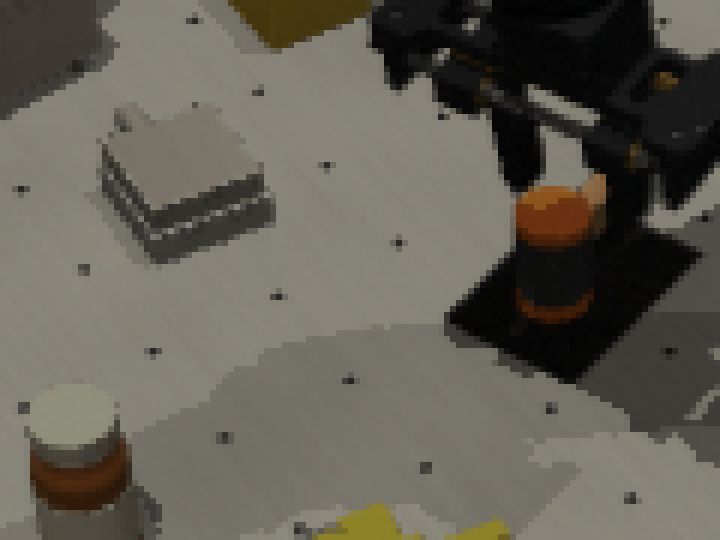

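View pics/d13z.png

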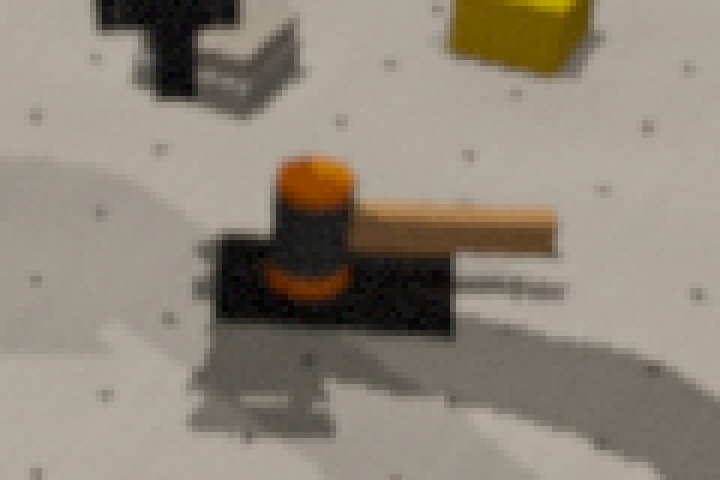

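Run:
```python
from h import *
a=cam('scene');b=cam('side');w=cam('wrist')
print('top',ray(a,(262.75,145.75),.067)[:2],ray(b,(362.8,180),.067)[:2])
print('bot',ray(a,(262.75,159.3),.003)[:2],ray(b,(361.6,195.3),.003)[:2])
print('end',ray(a,(282.75,128.75),.049)[:2],ray(b,(402.5,184.7),.049)[:2])
# zoomed mat corners fit_scene1
for q in ((258,252),(345,296),(437,210),(365,172)): print('mat',ray(a,(180+q[0]/4,100+q[1]/4),.003)[:2].round(4))
for q in ((296,196),(383,198)): print('matw',ray(w,q,.003)[:2].round(4))
# handle line in wrist: pixels (338,330),(338,356)
for q in ((339,330),(338,357)): print('hw',ray(w,q,.049)[:2].round(4))
```

```text
top [ 0.43365497 -0.30698208] [ 0.42463858 -0.30204776]
bot [ 0.43265663 -0.30928451] [ 0.42711567 -0.3108082 ]
end [ 0.31781996 -0.35774634] [ 0.31223274 -0.36419066]
mat [ 0.4939 -0.3283]
mat [ 0.4614 -0.2443]
mat [ 0.3382 -0.2871]
mat [ 0.363  -0.3614]
matw [ 0.463  -0.2428]
matw [ 0.4963 -0.3254]
hw [ 0.3589 -0.3384]
hw [ 0.3205 -0.3587]
```

Run:
```python
from h import *
for z in (.13,.032): plan((.3955,-.3238,z),.43+np.pi/2)
```

```text
t 21.78 tcp [ 0.4769 -0.2184  0.1797] jaw -1.174 tilt [-0.09  -0.014 -0.996] q7 -1.12 F [-0.5  0.3  0.3] open 0.596
  shift cm [ 5.83  6.69 11.11] yaw -0.034 rows>= 3.5
t 21.78 tcp [ 0.4769 -0.2184  0.1797] jaw -1.174 tilt [-0.09  -0.014 -0.996] q7 -1.12 F [-0.5  0.3  0.3] open 0.596
  shift cm [15.59  6.9  10.24] yaw -0.034 rows>= 4.9
```

>>> apply_moves --pt "0 2 3" --pt "0 4 6.5" --pt "2 5.5 9" --pt "4 6.7 11.1" --pt "5.8 6.7 11.1" --pt "5.8 6.7 11.1" --pt "5.8 6.7 11.1" --pt "5.8 6.7 11.1" --yaw '[0,0,-0.03,-0.03,-0.03,-0.03,-0.03,-0.03]' --gripper '[60,60,60,60,60,60,60,60]'

```text
clock: 22.45
tool_pos: [0.3978, -0.3223, 0.1308]
eef_rot: [-0.659, -0.153, 0.722, -0.149]
contact_force: [0.1, -0.2, -0.2]
opening: 0.598
```

Run:
```python
from h import *
c=cam('wrist');im=snapshot('wrist')[:,:,::-1].copy()
overlay(im,c,[('mallet',(.43,-.308,.43))],'pics/w14.png')
b=cam('side');im=snapshot('side')[:,:,::-1].copy();overlay(im,b,[('mallet',(.43,-.308,.43))],'pics/t.png')
im=cv2.imread('pics/t.png');cv2.imwrite('pics/d14z.png',cv2.resize(im[130:230,310:430],None,fx=6,fy=6,interpolation=3))
plan((.3955,-.3238,.032),.43+np.pi/2)
```

```text
t 22.55 tcp [ 0.3977 -0.3228  0.1312] jaw -1.142 tilt [-0.087 -0.014 -0.996] q7 -0.94 F [-0.7  0.3  0.2] open 0.602
  shift cm [ 9.9   0.23 -0.61] yaw -0.001 rows>= 2.4
```

View pics/w14.png

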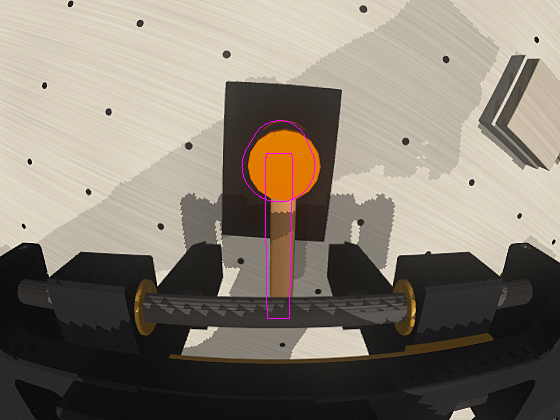

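View pics/d14z.png

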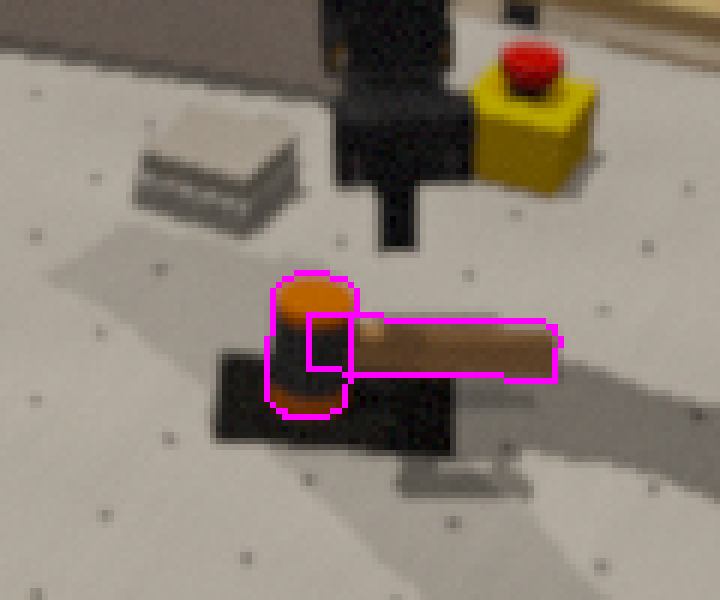

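>>> apply_moves --pt "2.5 0.4 -0.2" --pt "5 0.4 -0.4" --pt "7.5 0.4 -0.5" --pt "9 0.4 -0.6" --pt "9.9 0.4 -0.6" --pt "9.9 0.4 -0.6" --pt "9.9 0.4 -0.6" --pt "9.9 0.4 -0.6" --yaw '[0,0,0,0,0,0,0,0]' --gripper '[60,60,60,60,60,60,60,60]'

```text
clock: 23.22
tool_pos: [0.3971, -0.3257, 0.0331]
eef_rot: [-0.659, -0.152, 0.721, -0.15]
contact_force: [-0.1, 0.2, 0.2]
opening: 0.601
```

Run:
```python
from h import *
c=cam('wrist');im=snapshot('wrist')[:,:,::-1].copy();cv2.imwrite('pics/w15.png',im)
im=snapshot('side')[:,:,::-1].copy();cv2.imwrite('pics/d15z.png',cv2.resize(im[130:230,310:430],None,fx=6,fy=6,interpolation=3))
plan((.3955,-.3238,.032),.43+np.pi/2)
```

```text
t 23.32 tcp [ 0.3968 -0.3259  0.0331] jaw -1.142 tilt [-0.085 -0.016 -0.996] q7 -1.0 F [-0.2  0.6  0.7] open 0.602
  shift cm [ 0.12 -0.24  0.03] yaw -0.001 rows>= 0.1
```

View pics/w15.png

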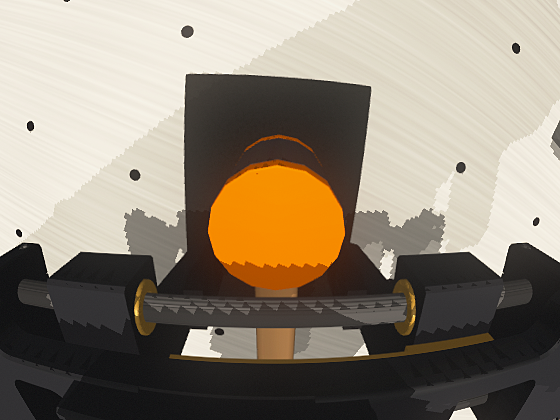

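View pics/d15z.png

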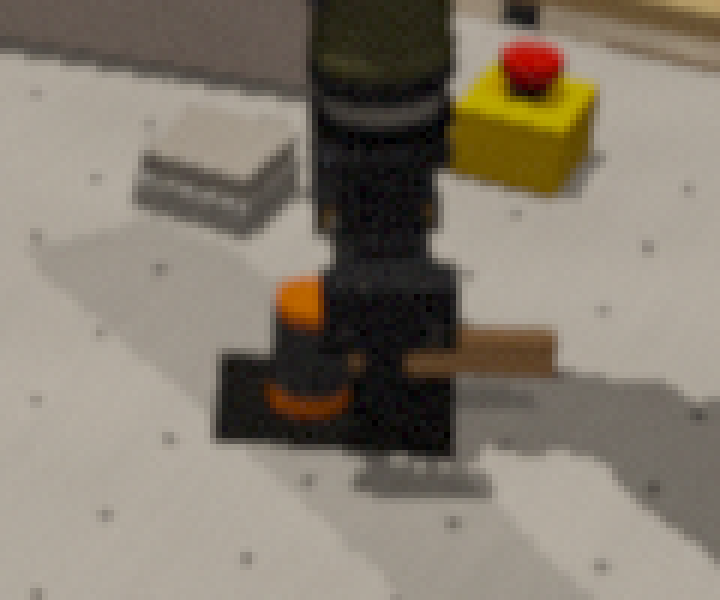

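>>> apply_moves --pt "0 0 0" --pt "0 0 0" --pt "0 0 0" --pt "0 0 0" --pt "0 0 0" --pt "0 0 0" --pt "-1 0 0" --pt "-3 0 0" --pt "-6 0 0" --pt "-10 0 0" --yaw '[0,0,0,0,0,0,0,0,0,0]' --gripper '[5,5,5,5,5,5,5,5,5,5]' --force 60

```text
clock: 24.15
tool_pos: [0.4033, -0.323, 0.1322]
eef_rot: [-0.658, -0.154, 0.722, -0.148]
contact_force: [1.0, -0.8, -5.0]
opening: 0.2
```

>>> apply_moves --pt "0 0 0" --pt "0 0 0" --yaw '[0,0]' --gripper '[5,5]'

```text
clock: 24.32
tool_pos: [0.404, -0.3233, 0.134]
eef_rot: [-0.659, -0.153, 0.722, -0.149]
contact_force: [-0.4, 0.4, -4.3]
opening: 0.191
```

Run:
```python
from h import *
c=cam('wrist');im=snapshot('wrist')[:,:,::-1].copy();cv2.imwrite('pics/w16.png',im)
im=snapshot('side')[:,:,::-1].copy();cv2.imwrite('pics/d16z.png',cv2.resize(im[80:270,190:440],None,fx=3.1,fy=3.1,interpolation=3))
plan((.3955,-.3238,.2),.1+np.pi/2)
```

```text
t 24.42 tcp [ 0.4022 -0.3226  0.1317] jaw -1.141 tilt [-0.093 -0.011 -0.996] q7 -0.94 F [ 0.8 -0.1 -3.9] open 0.196
  shift cm [-6.74 -0.37  1.27] yaw 0.329 rows>= 2.7
```

View pics/w16.png

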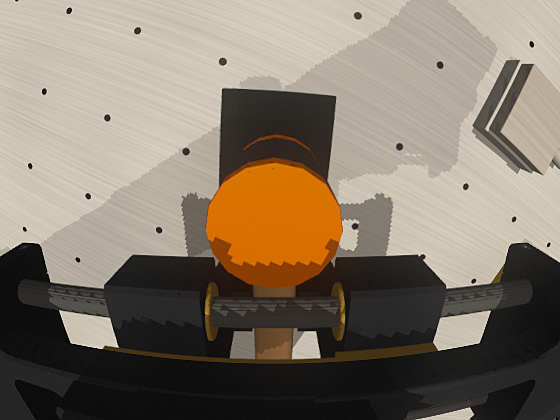

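View pics/d16z.png

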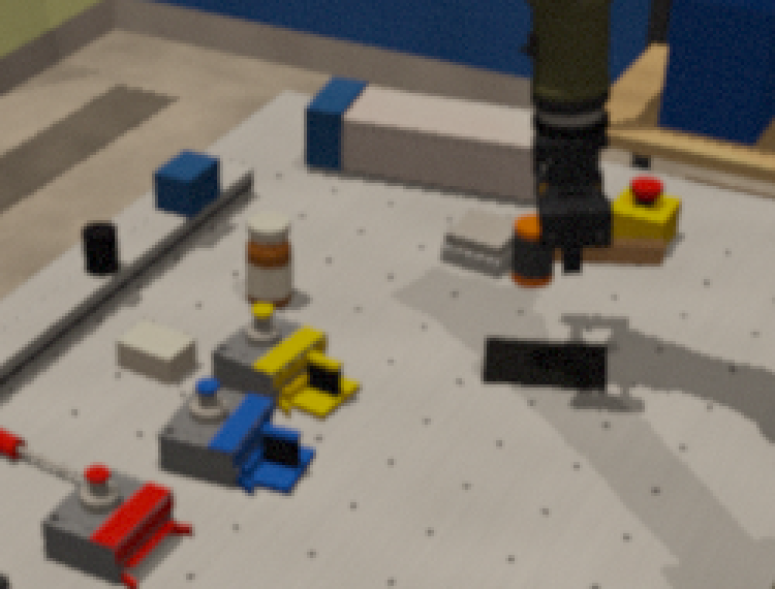

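Run:
```python
from h import *
a=.05;u=np.array([np.cos(a),np.sin(a)])
for p in((.6665,-.1525),(.6445,-.0077)):
    q=np.array(p)-.0375*u; plan((*q,.155),a+np.pi/2)
```

```text
t 24.42 tcp [ 0.4022 -0.3226  0.1317] jaw -1.141 tilt [-0.093 -0.011 -0.996] q7 -0.94 F [ 0.8 -0.1 -3.9] open 0.196
  shift cm [ -4.63  -5.92 -27.32] yaw 0.379 rows>= 6.9
t 24.42 tcp [ 0.4022 -0.3226  0.1317] jaw -1.141 tilt [-0.093 -0.011 -0.996] q7 -0.94 F [ 0.8 -0.1 -3.9] open 0.196
  shift cm [ -4.59 -20.   -31.37] yaw 0.379 rows>= 9.1
```

>>> apply_moves --pt "-2 0 -1" --pt "-4 -0.5 -4" --pt "-4.6 -1.5 -8" --pt "-4.6 -2.5 -12" --pt "-4.6 -3.5 -16" --pt "-4.6 -4.5 -20" --pt "-4.6 -5.5 -24" --pt "-4.6 -5.9 -27.3" --pt "-4.6 -5.9 -27.3" --pt "-4.6 -5.9 -27.3" --yaw '[0,0.05,0.1,0.18,0.26,0.34,0.38,0.38,0.38,0.38]' --gripper '[5,5,5,5,5,5,5,5,5,5]'

```text
clock: 25.25
tool_pos: [0.6288, -0.1513, 0.1516]
eef_rot: [-0.672, -0.017, 0.74, -0.022]
contact_force: [-1.0, -0.4, -4.4]
opening: 0.198
```

>>> apply_moves --pt "0 0 0" --pt "0 0 0" --yaw '[0,0]' --gripper '[5,5]'

```text
clock: 25.42
tool_pos: [0.6264, -0.152, 0.1497]
eef_rot: [-0.67, -0.017, 0.742, -0.022]
contact_force: [0.1, -0.2, -3.2]
opening: 0.195
```

Run:
```python
from h import *
c=cam('wrist');im=snapshot('wrist')[:,:,::-1].copy();cv2.imwrite('pics/w17.png',im)
im=snapshot('side')[:,:,::-1].copy();cv2.imwrite('pics/d17z.png',cv2.resize(im[120:270,190:390],None,fx=4,fy=4,interpolation=3))
im=snapshot('scene')[:,:,::-1].copy();cv2.imwrite('pics/s17z.png',cv2.resize(im[120:270,150:350],None,fx=4,fy=4,interpolation=3))
a=.05;u=np.array([np.cos(a),np.sin(a)]);q=np.array((.6665,-.1525))-.0375*u; plan((*q,.155),a+np.pi/2)
```

```text
t 25.57 tcp [ 0.6277 -0.1525  0.1513] jaw -1.517 tilt [-0.099 -0.01  -0.995] q7 -1.47 F [ 0.2 -0.1 -3.5] open 0.195
  shift cm [-0.38  0.19 -0.09] yaw 0.004 rows>= 0.1
```

View pics/w17.png

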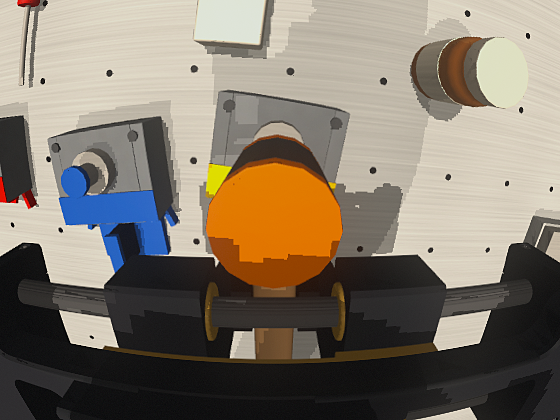

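View pics/d17z.png

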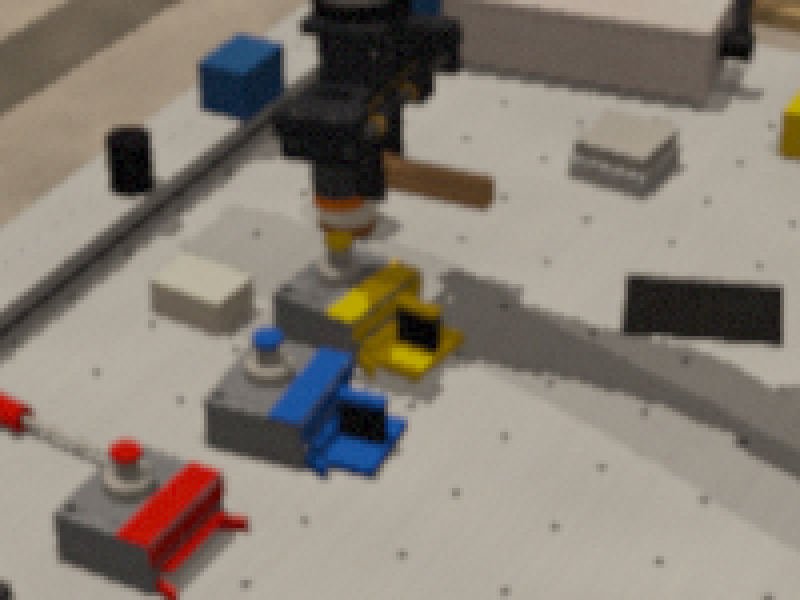

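View pics/s17z.png

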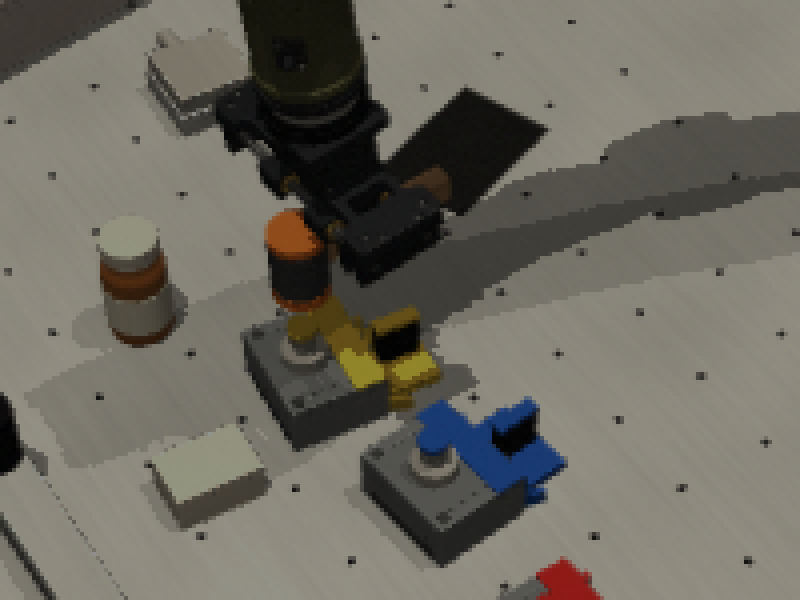

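>>> apply_moves --pt "2 0.1 -0.2" --pt "3.5 0.1 -0.35" --pt "4.3 0.1 -0.4" --pt "5 0.1 -0.5" --pt "5.5 0.1 -0.55" --pt "6 0.1 -0.6" --pt "6 0.1 -0.6" --pt "3.5 0.1 -0.35" --pt "0.5 0.1 0" --pt "0.5 0.1 0" --yaw '[0,0,0,0,0,0,0,0,0,0]' --gripper '[5,5,5,5,5,5,5,5,5,5]'

```text
clock: 26.4
tool_pos: [0.631, -0.1545, 0.1522]
eef_rot: [-0.675, -0.015, 0.737, -0.022]
contact_force: [1.2, -0.5, -3.1]
opening: 0.196
```

Run:
```python
from h import *
c=cam('wrist');im=snapshot('wrist')[:,:,::-1].copy();cv2.imwrite('pics/w18.png',im)
im=snapshot('side')[:,:,::-1].copy();cv2.imwrite('pics/d18z.png',cv2.resize(im[120:270,190:390],None,fx=4,fy=4,interpolation=3))
a=.05;u=np.array([np.cos(a),np.sin(a)])
for p in((.6665,-.1525),(.6445,-.0077)):
    q=np.array(p)-.0375*u; plan((*q,.155),a+np.pi/2)
```

```text
t 26.5 tcp [ 0.6281 -0.1539  0.1475] jaw -1.517 tilt [-0.096 -0.01  -0.995] q7 -1.47 F [-0.1 -0.2 -4.1] open 0.195
  shift cm [-0.76  0.06 -0.02] yaw 0.004 rows>= 0.2
t 26.5 tcp [ 0.6281 -0.1539  0.1475] jaw -1.517 tilt [-0.096 -0.01  -0.995] q7 -1.47 F [-0.1 -0.2 -4.1] open 0.195
  shift cm [ -0.7  -14.52   1.4 ] yaw 0.004 rows>= 3.6
```

View pics/d18z.png

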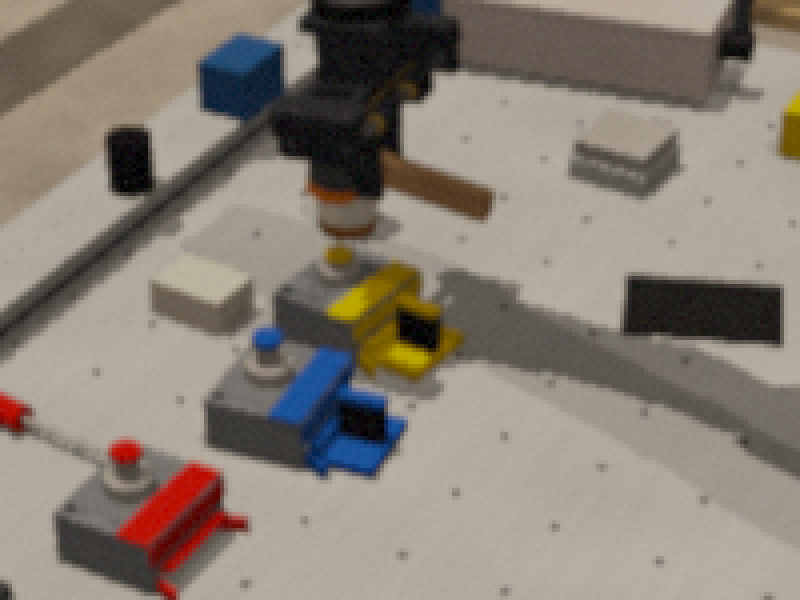

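View pics/w18.png

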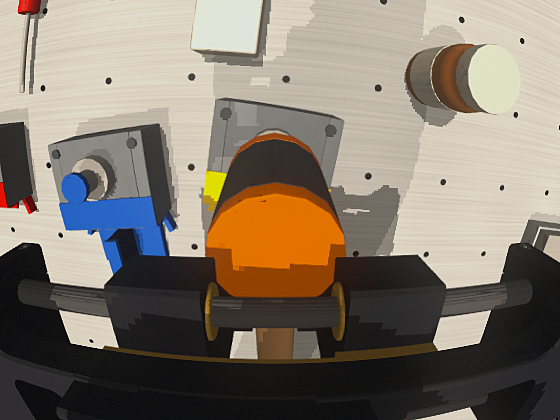

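>>> apply_moves --pt "-0.7 -3 0" --pt "-0.7 -6.5 0.3" --pt "-0.7 -10 0.6" --pt "-0.7 -13 0.8" --pt "-0.7 -14.5 0.9" --pt "-0.7 -14.5 0.9" --pt "-0.7 -14.5 0.9" --pt "-0.7 -14.5 0.9" --yaw '[0,0,0,0,0,0,0,0]' --gripper '[5,5,5,5,5,5,5,5]'

```text
clock: 27.17
tool_pos: [0.6117, -0.012, 0.1536]
eef_rot: [-0.672, -0.014, 0.74, -0.022]
contact_force: [1.0, -1.0, -3.6]
opening: 0.197
```

Run:
```python
from h import *
a=.05;u=np.array([np.cos(a),np.sin(a)])
p=(.6445,-.0077)
q=np.array(p)-.032*u; plan((*q,.155),a+np.pi/2)
im=snapshot('side')[:,:,::-1].copy();cv2.imwrite('pics/d19z.png',cv2.resize(im[130:280,190:390],None,fx=4,fy=4,interpolation=3))
im=snapshot('scene')[:,:,::-1].copy();cv2.imwrite('pics/s19z.png',cv2.resize(im[150:300,170:370],None,fx=4,fy=4,interpolation=3))
```

```text
t 27.17 tcp [ 0.6117 -0.012   0.1536] jaw -1.519 tilt [-0.097 -0.013 -0.995] q7 -1.67 F [ 1.  -1.  -3.6] open 0.197
  shift cm [-0.15 -0.26 -0.08] yaw 0.002 rows>= 0.1
```

View pics/d19z.png

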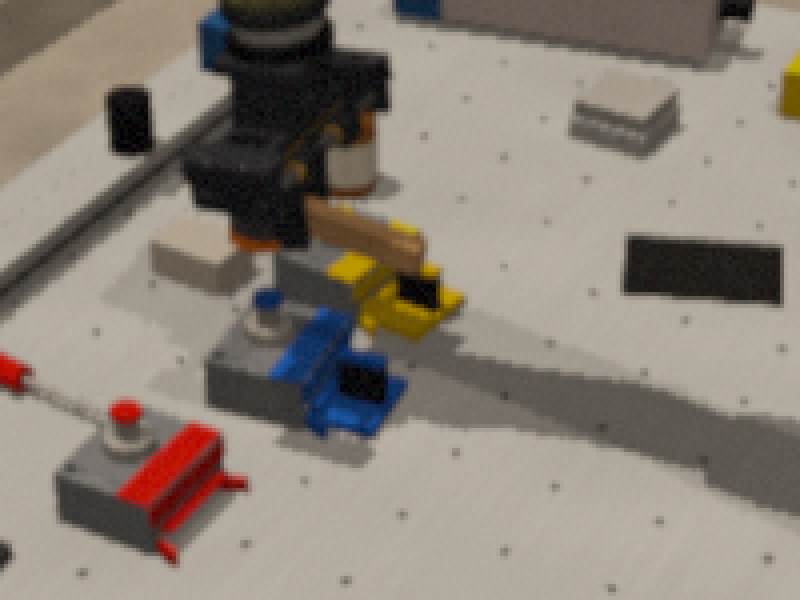

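View pics/s19z.png

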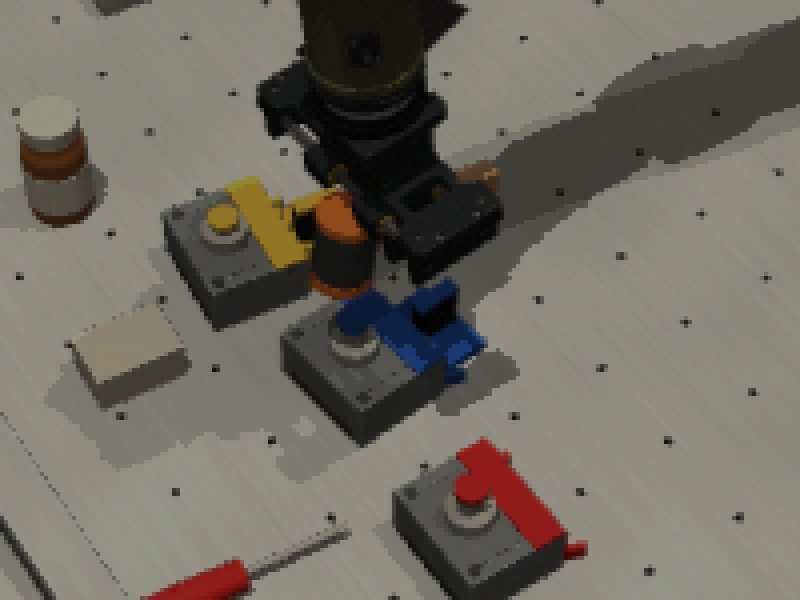

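>>> apply_moves --pt "2 -0.25 -0.2" --pt "3.5 -0.25 -0.35" --pt "4.3 -0.25 -0.4" --pt "5 -0.25 -0.5" --pt "5.6 -0.25 -0.55" --pt "6.2 -0.25 -0.6" --pt "6.6 -0.25 -0.65" --pt "6.6 -0.25 -0.65" --pt "3.5 -0.25 -0.35" --pt "0.5 -0.25 0" --yaw '[0,0,0,0,0,0,0,0,0,0]' --gripper '[5,5,5,5,5,5,5,5,5,5]'

```text
clock: 28.1
tool_pos: [0.6109, -0.0105, 0.1497]
eef_rot: [-0.672, -0.014, 0.741, -0.021]
contact_force: [0.1, 0.4, -3.7]
opening: 0.197
```

>>> apply_moves --pt "-1 2 3" --pt "-2 4 6" --pt "-3 6 9" --pt "-3 6 9" --pt "-3 6 9" --yaw '[0,0,0,0,0]' --gripper '[5,5,5,5,5]'

```text
clock: 28.52
tool_pos: [0.5268, -0.0771, 0.1902]
eef_rot: [-0.672, -0.012, 0.74, -0.02]
contact_force: [0.1, 0.6, -3.4]
opening: 0.194
```

Run:
```python
from h import *
plan((.3968,-.3259,.13),.43+np.pi/2)
im=snapshot('side')[:,:,::-1].copy();cv2.imwrite('pics/side20.png',im);cv2.imwrite('pics/d20z.png',cv2.resize(im[130:280,190:390],None,fx=4,fy=4,interpolation=3))
im=snapshot('scene')[:,:,::-1].copy();cv2.imwrite('pics/scene20.png',im);cv2.imwrite('pics/s20z.png',cv2.resize(im[150:300,170:370],None,fx=4,fy=4,interpolation=3))
im=snapshot('wrist')[:,:,::-1].copy();cv2.imwrite('pics/w20.png',im)
```

```text
t 28.52 tcp [ 0.5268 -0.0771  0.1902] jaw -1.526 tilt [-0.095 -0.014 -0.995] q7 -1.6 F [ 0.1  0.6 -3.4] open 0.194
  shift cm [ 7.56 24.21 13.45] yaw -0.385 rows>= 7.0
```

View pics/d20z.png

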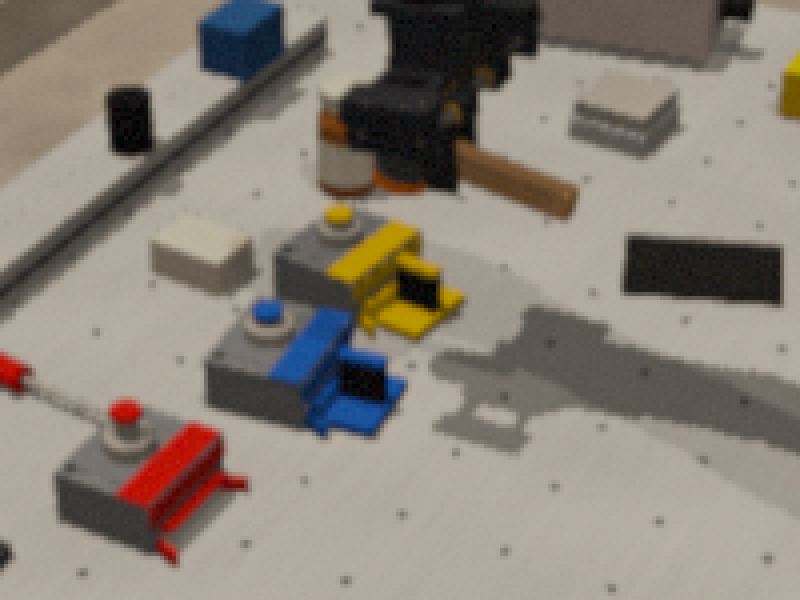

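View pics/s20z.png

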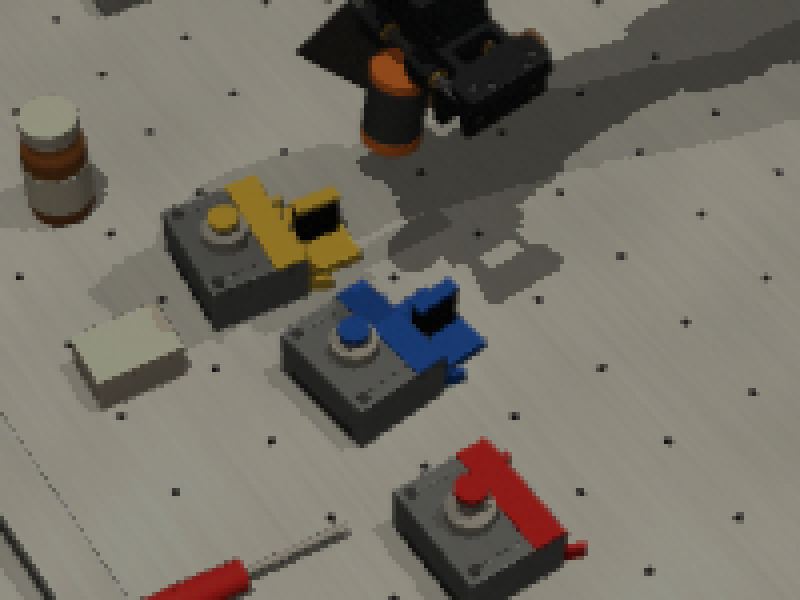

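View pics/w20.png

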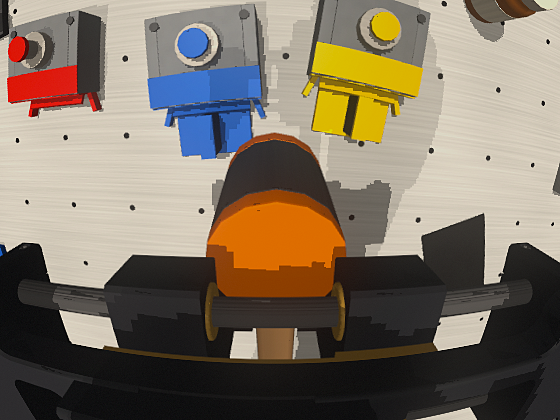

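Run:
```python
from h import *
a=cam('scene');b=cam('side')
def d(c,px):
    r=c['R']@np.r_[(px[0]-c['cx'])/c['f'],(px[1]-c['cy'])/c['f'],1]; return c['position'],r/np.linalg.norm(r)
def tri(p,q):
    (o1,r1),(o2,r2)=d(a,p),d(b,q)
    A=np.c_[r1,-r2]; t=np.linalg.lstsq(A,o2-o1,rcond=None)[0]; x,y=o1+t[0]*r1,o2+t[1]*r2
    return ((x+y)/2).round(4),np.linalg.norm(x-y).round(4)
for n,s,e in (('y',(223,216),(340,213)),('b',(353,329),(267,310)),('r',(471,488),(126,409)),('yboss',(224,229),(341,225)),('bboss',(353,341),(269,322)),('rboss',(469,510),(127,432))):
    print(n,tri((170+s[0]/4,150+s[1]/4),(190+e[0]/4,130+e[1]/4)))
```

```text
y (array([ 0.6651, -0.1571,  0.0621]), np.float64(0.0002))
b (array([ 0.6433, -0.011 ,  0.063 ]), np.float64(0.0008))
r (array([0.6559, 0.1546, 0.0741]), np.float64(0.0005))
yboss (array([ 0.6653, -0.157 ,  0.0496]), np.float64(0.0026))
bboss (array([ 0.6433, -0.0115,  0.0505]), np.float64(0.0018))
rboss (array([0.6577, 0.1553, 0.0526]), np.float64(0.0034))
```

Run:
```python
from h import *
plan((.390,-.3275,.13),.43+np.pi/2)
```

```text
t 28.67 tcp [ 0.5287 -0.0735  0.1889] jaw -1.52 tilt [-0.095 -0.012 -0.995] q7 -1.6 F [-0.   0.2 -4.2] open 0.198
  shift cm [ 7.47 24.62 14.49] yaw -0.379 rows>= 7.2
```

>>> apply_moves --pt "0 3 1" --pt "0 6.5 2.5" --pt "0 10 4" --pt "1.5 13.5 6" --pt "3 17 8" --pt "4.5 20 10" --pt "6 22.5 12" --pt "7.5 24 13.5" --pt "7.5 24 13.9" --pt "7.5 24 13.9" --yaw '[0,-0.05,-0.12,-0.2,-0.28,-0.36,-0.38,-0.38,-0.38,-0.38]' --gripper '[5,5,5,5,5,5,5,5,5,5]'

```text
clock: 29.5
tool_pos: [0.3943, -0.3218, 0.1279]
eef_rot: [-0.656, -0.154, 0.725, -0.146]
contact_force: [1.0, 1.0, -4.6]
opening: 0.194
```

Run:
```python
from h import *
plan((.390,-.3275,.035),.43+np.pi/2)
im=snapshot('side')[:,:,::-1].copy();cv2.imwrite('pics/d21z.png',cv2.resize(im[110:230,310:430],None,fx=5,fy=5,interpolation=3))
im=snapshot('wrist')[:,:,::-1].copy();cv2.imwrite('pics/w21.png',im)
```

```text
t 29.5 tcp [ 0.3943 -0.3218  0.1279] jaw -1.145 tilt [-0.097 -0.01  -0.995] q7 -0.95 F [ 1.   1.  -4.6] open 0.194
  shift cm [ 9.29  0.63 -0.24] yaw -0.004 rows>= 2.3
```

View pics/d21z.png

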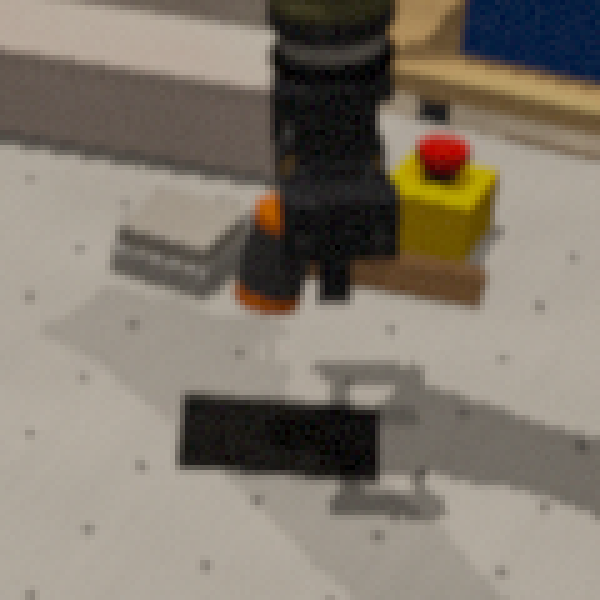

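View pics/w21.png

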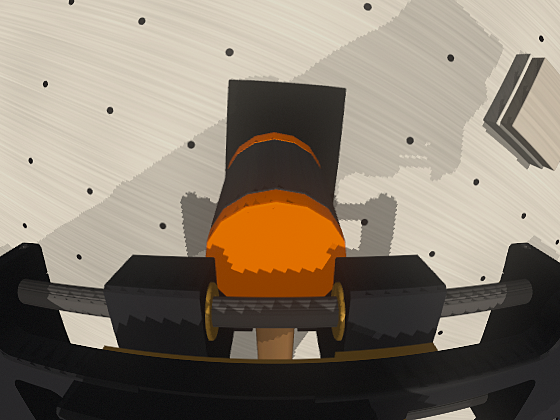

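>>> apply_moves --pt "3 0.4 0" --pt "6 0.6 -0.2" --pt "8 0.6 -0.2" --pt "8.6 0.6 -0.2" --pt "9.1 0.6 -0.2" --pt "9.1 0.6 -0.2" --pt "9.1 0.6 -0.2" --yaw '[0,0,0,0,0,0,0]' --gripper '[5,5,5,5,5,5,5]'

```text
clock: 30.18
tool_pos: [0.3951, -0.3255, 0.039]
eef_rot: [-0.658, -0.155, 0.722, -0.149]
contact_force: [-0.4, -0.4, -3.5]
opening: 0.194
```

Run:
```python
from h import *
plan((.390,-.3275,.032),.43+np.pi/2)
im=snapshot('side')[:,:,::-1].copy();cv2.imwrite('pics/d22z.png',cv2.resize(im[130:230,310:430],None,fx=6,fy=6,interpolation=3))
```

```text
t 30.18 tcp [ 0.3951 -0.3255  0.039 ] jaw -1.139 tilt [-0.09  -0.012 -0.996] q7 -1.0 F [-0.4 -0.4 -3.5] open 0.194
  shift cm [ 0.74 -0.01  0.49] yaw 0.002 rows>= 0.2
```

View pics/d22z.png

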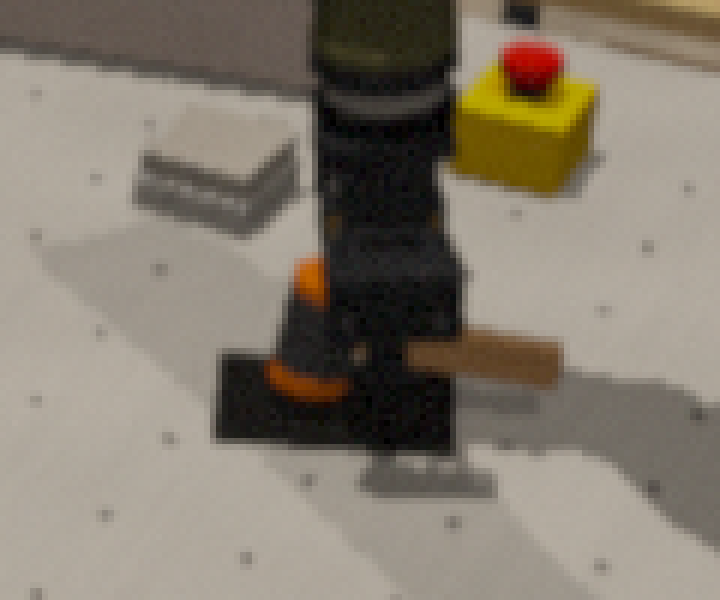

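>>> apply_moves --pt "0.3 0 0.2" --pt "0.5 0 0.2" --pt "0.6 0 0.2" --pt "0.6 0 0.2" --yaw '[0,0,0,0]' --gripper '[5,5,5,5]'

```text
clock: 30.57
tool_pos: [0.3926, -0.3268, 0.0335]
eef_rot: [-0.658, -0.154, 0.722, -0.149]
contact_force: [0.6, 0.1, -4.8]
opening: 0.193
```

>>> apply_moves --pt "0 0 0" --pt "0 0 0" --pt "0 0 0" --pt "0 0 0" --pt "0 0 0" --pt "0 0 0" --yaw '[0,0,0,0,0,0]' --gripper '[5,5,5,5,5,5]' --force 3

```text
clock: 31.07
tool_pos: [0.3926, -0.3268, 0.0335]
eef_rot: [-0.658, -0.154, 0.722, -0.149]
contact_force: [-0.4, -0.3, -1.9]
opening: 0.204
```

Run:
```python
from h import *
plan((.390,-.3275,.032),.43+np.pi/2)
im=snapshot('side')[:,:,::-1].copy();cv2.imwrite('pics/d23z.png',cv2.resize(im[130:230,310:430],None,fx=6,fy=6,interpolation=3))
```

```text
t 31.07 tcp [ 0.3926 -0.3268  0.0335] jaw -1.139 tilt [-0.09  -0.012 -0.996] q7 -1.0 F [-0.4 -0.3 -1.9] open 0.204
  shift cm [ 0.18 -0.04  0.25] yaw 0.001 rows>= 0.1
```

View pics/d23z.png

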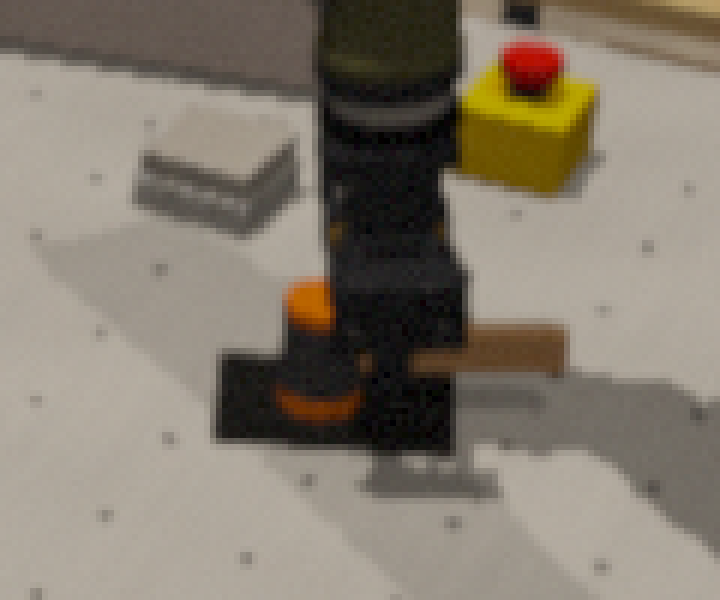

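>>> apply_moves --pt "0 0 0" --pt "0 0 0" --pt "0 0 0" --pt "0 0 0" --pt "0 0 0" --pt "0 0 0" --pt "-2 0 0.3" --pt "-5 0 0.8" --pt "-9 0 1.2" --pt "-13 0 1.5" --yaw '[0,0,0,0,0,0,0,0,0,0]' --gripper '[30,60,60,60,60,60,60,60,60,60]' --force 10

```text
clock: 31.95
tool_pos: [0.3896, -0.3312, 0.1652]
eef_rot: [-0.657, -0.155, 0.723, -0.148]
contact_force: [0.9, -0.5, -0.7]
opening: 0.601
```

Run:
```python
from h import *
plan((.390,-.3275,.032),.43+np.pi/2)
for n in('scene','side','wrist'):
    im=snapshot(n)[:,:,::-1].copy();cv2.imwrite(f'pics/{n}24.png',im)
im=cv2.imread('pics/side24.png');cv2.imwrite('pics/d24z.png',cv2.resize(im[130:290,190:430],None,fx=3.3,fy=3.3,interpolation=3))
```

```text
t 31.95 tcp [ 0.3896 -0.3312  0.1652] jaw -1.14 tilt [-0.092 -0.011 -0.996] q7 -0.9 F [ 0.9 -0.5 -0.7] open 0.601
  shift cm [13.26  0.07 -1.37] yaw 0.001 rows>= 3.3
```

View pics/d24z.png

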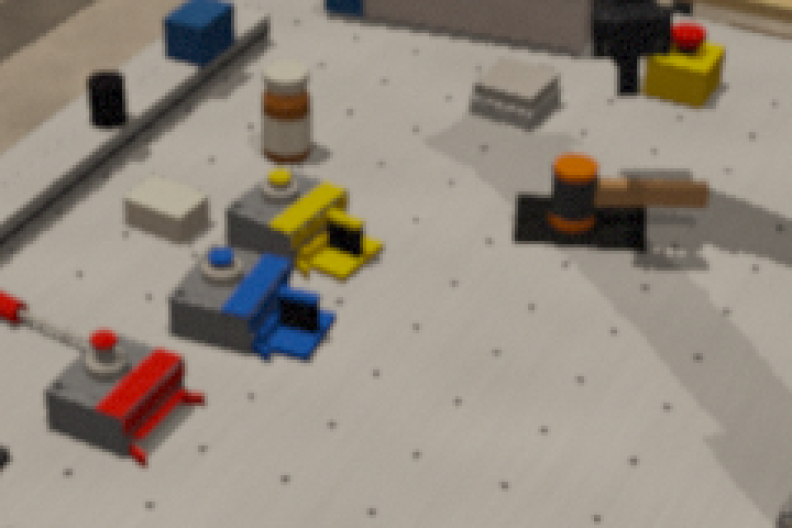

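View pics/wrist24.png

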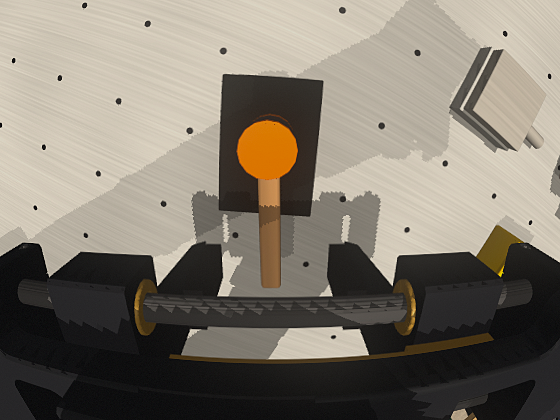

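View pics/scene24.png

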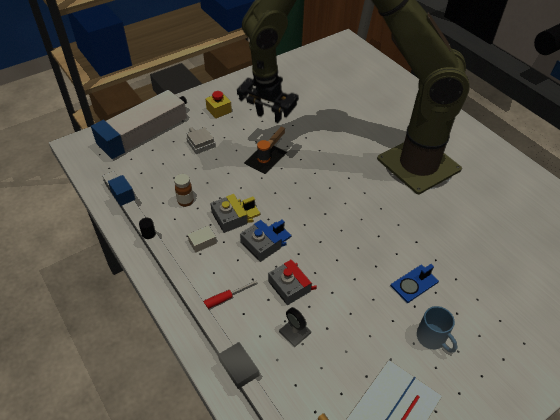

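Run:
```python
from h import *
plan((.55,-.08,.21),np.pi/2)
```

```text
t 32.1 tcp [ 0.3922 -0.3327  0.167 ] jaw -1.14 tilt [-0.085 -0.016 -0.996] q7 -0.9 F [-0.4 -0.5 -0.3] open 0.603
  shift cm [ -6.01 -16.45 -24.47] yaw 0.431 rows>= 7.3
```

>>> apply_moves --pt "-3 0 0" --pt "-5 -3 -3" --pt "-5 -6 -6" --pt "-5 -8 -9" --pt "-5 -11 -12" --pt "-5 -14 -15" --pt "-5 -16 -18" --pt "-5 -18 -22" --pt "-5 -18 -23" --pt "-5 -18 -23" --yaw '[0,0,0.1,0.2,0.3,0.4,0.43,0.43,0.43,0.43]' --gripper '[60,60,60,60,60,60,60,60,60,60]'

```text
clock: 32.93
tool_pos: [0.5315, -0.0676, 0.1997]
eef_rot: [-0.677, 0.002, 0.736, -0.008]
contact_force: [0.3, 0.1, -0.0]
opening: 0.606
```

>>> apply_moves --pt "0 0 0" --pt "0 0 0" --pt "0 0 0" --yaw '[0,0,0]' --gripper '[60,60,60]'

```text
clock: 33.18
tool_pos: [0.53, -0.0691, 0.1991]
eef_rot: [-0.676, 0.003, 0.737, -0.008]
contact_force: [0.0, -1.4, 0.5]
opening: 0.602
```

Run:
```python
from h import *
plan((.55,-.08,.21),np.pi/2)
im=snapshot('wrist')[:,:,::-1].copy();cv2.imwrite('pics/w25.png',im)
cv2.imwrite('pics/w25z.png',cv2.resize(im[0:230,140:460],None,fx=2.5,fy=2.5,interpolation=3))
```

```text
t 33.18 tcp [ 0.53   -0.0691  0.1991] jaw -1.563 tilt [-0.087 -0.015 -0.996] q7 -1.66 F [ 0.  -1.4  0.5] open 0.602
  shift cm [-1.24  1.12 -1.89] yaw 0.008 rows>= 0.6
```

View pics/w25z.png

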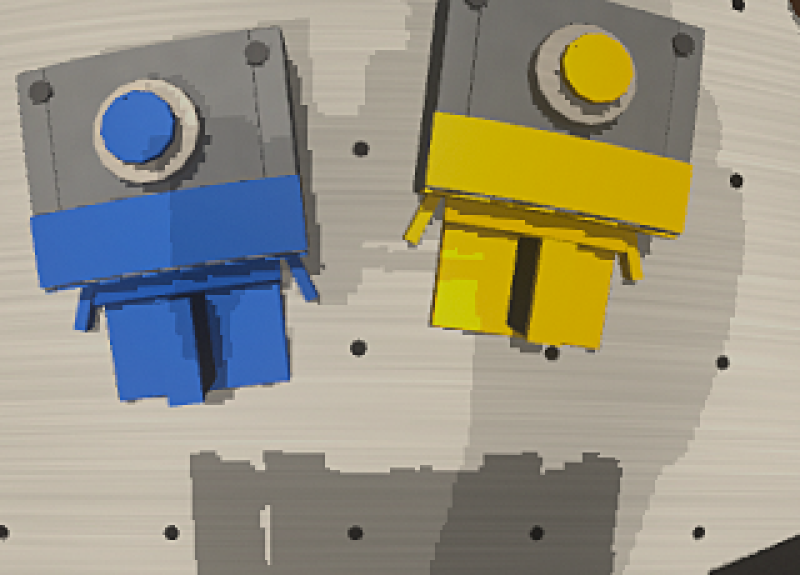

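Run:
```python
from h import *
c=cam('wrist')
P=lambda z:(140+z[0]/2.5-.3,z[1]/2.5-.3)
f=lambda z,h:ray(c,P(z),h)[:2]
def go(n,f0,f1,r0,r1):
    F=[f(f0,.045),f(f1,.045)];Q=[f(r0,.01),f(r1,.01)]
    v=F[1]-F[0];v/=np.linalg.norm(v);nn=np.array([-v[1],v[0]]);w=Q[1]-Q[0]
    print(n,'depth',nn@(sum(Q)/2-sum(F)/2),'lat',v@(sum(Q)/2-sum(F)/2),'yaw dif',np.arctan2(w[1],w[0])-np.arctan2(v[1],v[0]),np.linalg.norm(F[1]-F[0]),np.linalg.norm(w))
go('blue',(47,291),(308,252),(120,401),(291,380))
go('yel',(416,189),(682,238),(431,325),(600,350))
for n,b,p in(('b',(147.5,131),(137,126.5)),('y',(583,75),(598,67))):
    B=np.r_[f(b,.058),.058]
    print(n,[(z,np.linalg.norm(proj(c,[[*B[:2],z]])[0]-P(p)).round(2)) for z in (.064,.067,.070,.073,.076,.082)])
```

```text
blue depth -0.0503134543184202 lat -0.0015172645016369767 yaw dif -0.004205391499673361 0.09331500211277352 0.06984013424878184
yel depth -0.05004442038109264 lat 0.0022940718378082338 yaw dif 0.0002250904639220508 0.09840317348954361 0.07038936480865834
b [(0.064, np.float64(2.81)), (0.067, np.float64(1.9)), (0.07, np.float64(0.98)), (0.073, np.float64(0.2)), (0.076, np.float64(0.99)), (0.082, np.float64(2.99))]
y [(0.064, np.float64(4.3)), (0.067, np.float64(3.01)), (0.07, np.float64(1.7)), (0.073, np.float64(0.37)), (0.076, np.float64(1.02)), (0.082, np.float64(3.84))]
```

```bash
cat > pin.py <<'E'
from h import *
def circ(x,y,r,z):
    a=np.linspace(0,2*np.pi,48,endpoint=False); return np.c_[x+r*np.cos(a),y+r*np.sin(a),z+0*a]
def rend(c,pts):
    m=np.zeros((420*4,560*4),np.uint8); cv2.fillConvexPoly(m,np.round(proj(c,pts)*4*16).astype(np.int32),1,shift=4); return m>0
def up(m): return cv2.resize(m.astype(np.uint8)*255,None,fx=4,fy=4,interpolation=cv2.INTER_CUBIC)>127
def pins(c,im,which):
    hsv=cv2.cvtColor(im,cv2.COLOR_BGR2HSV)
    for n,p,hr in which:
        q=proj(c,[[*p,.07]])[0]; Y,X=np.mgrid[:420,:560]; near=np.hypot(X-q[0],Y-q[1])<32
        head=(cv2.inRange(hsv,(hr[0],110,40),(hr[1],255,255))>0)&(np.hypot(X-q[0],Y-q[1])<22)
        nn,l,st,ct=cv2.connectedComponentsWithStats(head.astype(np.uint8)); k=1+np.argmax(st[1:,4]); head=l==k
        # ring: brighter beige, S>25 hue ~10-25 vs grey roof
        ring=near&(hsv[:,:,2]>140)&~head
        print(n,'head',ct[k].round(1),st[k,4],'ring',ring.sum())
        # head fit
        H=up(head)
        g=lambda v:1-(lambda r:(r&H).sum()/(r|H).sum())(rend(c,circ(v[0],v[1],.012,.07)))
        r=minimize(g,ray(c,ct[k],.07)[:2],method='Nelder-Mead',options=dict(initial_simplex=ray(c,ct[k],.07)[:2]+np.array([[0,0],[.004,0],[0,.004]]),xatol=1e-5,fatol=1e-5))
        hc=proj(c,[[*r.x,.07]])[0]
        nn,l,st,ct=cv2.connectedComponentsWithStats((ring|head).astype(np.uint8)); k=1+np.argmax(st[1:,4]); RG=l==k
        cnt,_=cv2.findContours(RG.astype(np.uint8),0,2); RGm=np.zeros((420,560),np.uint8); cv2.drawContours(RGm,cnt,-1,1,-1)
        G=up(RGm)
        yield n,hc,r.fun,RGm,head,G
E
python3 - <<'E'
from pin import *
c=cam('wrist'); im=snapshot('wrist')[:,:,::-1].copy()
o=im.copy()
for n,hc,fun,RGm,head,G in pins(c,im,(('b',(.6445,-.0077),(100,125)),('y',(.6665,-.1525),(22,35)))):
    o[RGm>0]=(0,255,0);o[head]=(255,0,255)
    # joint fit: x,y,z : ring circle at .058 r18 union head circle
    H=up(head)
    x0=ray(c,hc,.07)[:2]
    print(n,hc.round(2),round(fun,3))
    s=lambda v:rend(c,circ(v[0],v[1],.018,.058))
    def g(v):
        r=s(v)|rend(c,circ(v[0],v[1],.012,v[2])); return 1-(r&G).sum()/(r|G).sum()
    for z in (.070,.076,.082):
        r=minimize(lambda w:g((*w,z)),x0,method='Nelder-Mead',options=dict(initial_simplex=x0+np.array([[0,0],[.006,0],[0,.006]]),xatol=1e-5,fatol=1e-5)); 
        print('  z',z,r.x.round(4),round(r.fun,3),'head proj err px',(proj(c,[[*r.x,z]])[0]-hc).round(2))
cv2.imwrite('pics/w26z.png',cv2.resize(o[0:110,140:460],None,fx=2.5,fy=2.5,interpolation=0))
E
```

```text
b head [194.7  50.8] 667 ring 658
b [194.76  51.18] 0.062
  z 0.07 [ 0.6436 -0.0075] 0.06 head proj err px [-0.75 -0.59]
  z 0.076 [ 0.6436 -0.0075] 0.06 head proj err px [-2.52 -1.42]
  z 0.082 [ 0.6432 -0.0079] 0.084 head proj err px [-3.9  -1.75]
y head [378.2  27.1] 601 ring 569
y [378.79  27.48] 0.068
  z 0.07 [ 0.6663 -0.1522] 0.075 head proj err px [ 0.58 -0.4 ]
  z 0.076 [ 0.6661 -0.1523] 0.105 head proj err px [ 3.05 -1.36]
  z 0.082 [ 0.6663 -0.152 ] 0.161 head proj err px [ 5.29 -2.92]
```

View pics/w26z.png

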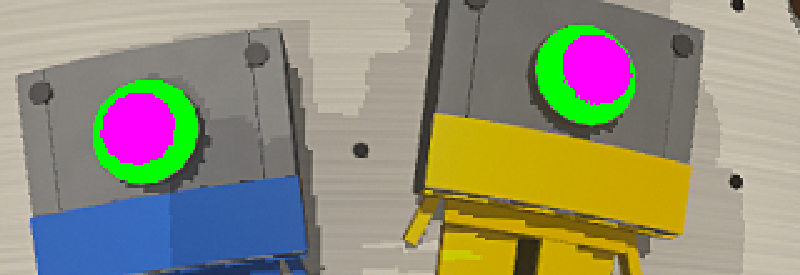

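Run:
```python
from plant import *
print(get_state()['clock'],get_state()['contact_force'],finish_job())
```

```text
the job is handed in; nothing more can be done
33.2833 [ 0.51643219 -0.72805682  0.46618067] None
```

I handed the job in at 33 s; it reports no verdict, but my last checks all agreed that the task was complete. Two cassettes were on the bench, yellow and the far blue one of the two look-alikes. There was no red cassette, so the red dock and pin were left alone.

**What I did:**
- Slid both cassettes into the docks of their own colours, then pushed each one again with closed fingers until it met the stop (12 N yellow, 32 N blue).
- Knocked the yellow and blue pins down with the mallet and stood it back on its mat.

**Last checks:**
- **Cassettes:** each measures 50 mm from its rear edge to the dock roof's front edge, which is the home distance, and sits within 0.005 rad of straight.
- **Pins:** the final close-up fit puts both tops at about 69–70 mm. A rougher estimate just before gave about 73 mm, under the 73.5 mm limit but close to it; the better fit and the earlier two-camera comparison both point to fully down.
- **Mallet:** upright on the mat, striking face down. It had turned by roughly 0.2 rad in the grip while pressing the pins, so I let it settle under a weak grip before releasing.
- **Everything else:** the bystanders look unmoved in the scene picture, and the near blue look-alike is still in place. The gripper was clear, with about 1 N on the force reading.

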